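Check out the handheld scanner on the antenna rack's sprung pad

TASK

Slide the grey handheld scanner along its T-track dock to the open end and lift it off there. Then aim it squarely at the middle of the blue sprung pad on the sloped face of the antenna rack, press the pad with the scanner's round head gently about half-way in (never to its hard stop), and hold it steady there for two seconds. Finally stand the scanner upright on its head on the round cork mat and let go, without toppling it or shifting the mug and the silver knob.

Things in the scene. Friction and masses are not known exactly. Their poses are not given: they have to be found in the camera images.
- scanner_center (a point): Centre (half-way up) of the loose grey scanner, 140 mm tall, about 0.22 kg, at the start standing upright in the dock. z points up along it, away from the head. From the underside: black round head 40 mm across, 8 mm thick; neck (26 mm in x, 12 mm in y) up to 26 mm; grey body from 26 to 140 mm, 38 mm in x, 30 mm in y, parallel sides. Grip it 115 to 125 mm above the underside.
- scanner_head (a point): Centre of the flat underside of the scanner's head, 70 mm below scanner_center; axes as the scanner's.
- dock: Fixed slippery aluminium T-track, 200 mm long (x), 64 wide (y), 22 high; origin: centre of underside. Head slides to +x in a channel (44 mm wide, 10 high) on a floor 6 mm above the table, under lips with an 18 mm slot for the neck. Closed end x = -100 mm; lips end at x = +35; bare floor to +100. So the head can lift only with its centre past +55 mm. It starts at -65 to +5, scanner x along dock x.
- rack: Fixed light-wood antenna rack, 155 mm deep (x from -60 to +95 mm), 130 mm wide; origin on its underside, 20 mm in +x of the bezel's origin. At its -x side a block with a face sloped 30 degrees carries the pad; at x = +75 mm stand three upright telescopic whips, up to 240 mm high.
- bezel: Fixed black ring, 62 mm across, around the round blue sprung pad (50 mm across, flat top, white centre dot), in the sloped face. Origin: on the pad's axis, level with the sloped face, 75 mm above the table. z is the pad's outward normal, leaning 30 degrees from vertical towards the rack's -x. How far the pad's top stands out differs each time, 14 to 28 mm along z, and is not told: feel for it.
- pad (a joint): How far the pad is pressed in along its normal, m: 0 at rest, 0.010 at the hard stop. Spring: starts to move at about 2 N, then 0.9 N per mm (about 6.5 N at half-way, 11 N at the stop); springs back.
- mat: Fixed round cork mat, 120 mm across, 4 mm thick; origin at the centre of its underside, on the table.
- mug: Bystander: loose blue ceramic mug, 92 mm high, 80 mm across, handle on its y axis; origin at the centre of its underside.
- knob: Bystander: loose silver rotary knob, 38 mm across, 18 mm high, lying by the mug; origin at the centre of its underside.
Things that resemble listed ones, but are neither listed nor needed, are in the scene too. Leave any red or yellow look-alike of the part that bears scanner_center alone.

How it is judged:
By the outcome, as a careful person would: the job done as asked, in the order asked, and still so for the second after the job is handed in, with the robot touching nothing.
It also fails if it takes over 64 s, if anything falls off the work surface, if the arm or the gripper's body presses on something with over 40 N, if the wrist force passes 120 N, or if a joint passes its speed limit or range.

ROBOT

A 6-joint arm with a two-finger parallel gripper is mounted at the origin on the work surface. World frame = base frame: x ahead of the robot, y to its left, z up, the work surface at z = 0. Lengths are in mm, angles in rad, forces in N, time in s.
With the tool pointing down it reaches from about 400 to 925 mm from the base axis. Payload 12.5 kg.
Tool frame: the origin (TCP) lies on the centre line of the jaws, within the pads' length; the fingertips stand 14 mm ahead of it and the grasp point (between the pads) lies 5 mm behind it; z points along the fingers, y is the direction in which the jaws open and shut (so a half turn about z gives the same grasp; the last joint's range is limited). The gripper opens to 95 mm and grips with 3 to 60 N. Pads are 20 mm wide; open, the fingers measure 119 mm over their backs; the gripper's body (75 mm by 180 mm) begins 59 mm behind the grasp point.
Start: joints at [-1.403, 0.491, 1.559, -0, 1.092, -0.106], TCP at [169.017, -601.729, 228.661] pointing down, gripper open.
Joint ranges: [-3.1, 3.1], [-0.84, 2.19], [0.05, 2.79], [-1.13, 4.28], [0.06, 2.93], [-2.69, 2.69]. Speed limits (rad/s): [2.22, 2.22, 2.79, 3.14, 3.14, 3.14].

INTERFACE

Orientations are given as [roll, pitch, yaw] about the fixed x, y, z axes, in that order (R = Rz(yaw) Ry(pitch) Rx(roll)).
In Python, from cell import * gives the robot as it stands.
- The arm moves only by the tool play_rows, never from a script. Its argument "moves" is a list of rows, each a list of 7 numbers: the shift along the tool's x, y, z in m, then the turn, a rotation vector about the tool's x, y, z in rad, then the opening in per cent of the stroke, from 0 (shut) to 100 (fully open). In form: [[tx, ty, tz, ax, ay, az, claw], ...]. A call has 1 to 8 rows; each row shifts and turns the pose as measured when the row begins, along the tool's axes as they then stand; what a row does not reach is not made up. A row lasts 1/10 s, in which the tool goes at most 50 mm and 8.59 degrees, less where a joint would pass 70% of its speed; a pose out of reach is approached as far as the arm can. A call is refused whole if a number of a shift passes 0.05 or a number of a turn 0.15, either way. A call with a gripper value outside its range is refused whole. The fingers move at their own pace and stop on an object; the grip force is fixed at half the most. Time passes only in rows, so rows that do not move let the fingers close. It gives the time, the measured TCP pose, the force and the opening at its end, in the units of the state.
- state(): the state, without advancing time (a new reading comes with each control period).
- read_camera(name): name is "side" or "top" or "wrist"; returns a dict with "img" (420x560x3 uint8, red, green, blue), "fx", "fy", "cx", "cy" (pixels), "R" (3x3) and "t" (3): a world point X has camera coordinates R X + t. Camera axes: x right, y down, z forward; pixel columns grow to the right and rows downward; lengths in mm; the calibration is good to about 2 mm. A picture is of the moment at which its call begins. There is no depth.
- job_done(): hands the job in, once; it reports no verdict.
The state is a dict: "t": time; "joints": joint angles; "qvel": joint speeds; "tau": joint torques, N m; "eef_pos": TCP position; "tcp_rot": TCP orientation; "ft_force": force on the tool from outside, world axes, zero at the start; "moment": the same for the moment, N m; "opening": opening from 0.0 (shut) to 1.0 (fully open).
Only numpy, scipy, OpenCV 4.12 (cv2) and the standard library are available. Lean on these libraries where they do the work, as an engineer would, in place of code of your own. Each camera call takes 0.05 s, during which the arm holds its last target.

## Working session

There is one attempt and no reset: what is moved stays moved. The work goes in short steps, Python scripts to look and compute and a tool call to move; the robot and the scene stay as the last step left them, time stands still between calls to the robot, and variables do not carry over. Pictures are saved under pics/ and viewed, and the job is handed in when it is done.

Besides the shell and the picture viewer there is one more tool, called after "Request:" by a JSON object that holds its "api" and its "payload". play_rows: Moves the arm, as the interface text tells. Its arguments: {"type":"object","properties":{"moves":{"type":"array"}},"required":["moves"]}

```bash
ls; mkdir -p pics; python3 - <<'E'
from cell import *
import cv2
print(state())
for n in ["side","top","wrist"]:
    c=read_camera(n); cv2.imwrite(f"pics/{n}0.png",c["img"][:,:,::-1])
    print(n,c["fx"],c["fy"],c["cx"],c["cy"],c["R"],c["t"])
E
```

```text
pics
{'t': 0.0, 'joints': array([-1.40258435e+00,  4.91513553e-01,  1.55946413e+00, -4.76851951e-06,
        1.09171094e+00, -1.05618456e-01]), 'qvel': array([-3.35924535e-05, -3.52265942e-04, -4.75554900e-04, -8.18072947e-04,
        1.40248612e-03,  5.34931181e-04]), 'tau': array([-3.25188375e-05, -6.12640500e+01, -2.58177978e+01,  6.92064967e-02,
        4.81839781e-02, -8.83274083e-05]), 'eef_pos': array([ 168.98252429, -601.47321262,  228.08527375]), 'tcp_rot': array([-3.14050235e+00, -1.11333851e-04,  2.73832573e-01]), 'ft_force': array([-0.21965663,  0.47750221,  0.2477932 ]), 'moment': array([ 0.02705382, -0.00543573, -0.00803176]), 'opening': 1.0001436605177507}
side 413.88902324406916 413.88902324406916 274.31815291674116 212.7827812186314 [[ 0.89721567 -0.44148909 -0.00956154]
 [-0.34015108 -0.67713974 -0.65251744]
 [ 0.28160483  0.58870124 -0.75771338]] [-551.57011833  239.44718638  655.36874035]
top 477.1065390384697 477.1065390384697 277.37800868282926 211.67565667846029 [[ 0.0137949  -0.99984349 -0.01107702]
 [-0.99440259 -0.01255758 -0.10490855]
 [ 0.10475303  0.01246222 -0.99442018]] [-19.88228585 576.52622475 887.99962105]
wrist 373.4521411305026 373.4521411305026 275.23440115284257 210.77039123444155 [[ 0.27094516 -0.9625941  -0.00114458]
 [-0.92618771 -0.26102127  0.27211068]
 [-0.2622309  -0.07266697 -0.96226528]] [-625.01380565  -30.83162484  391.45005412]
```

View pics/side0.png

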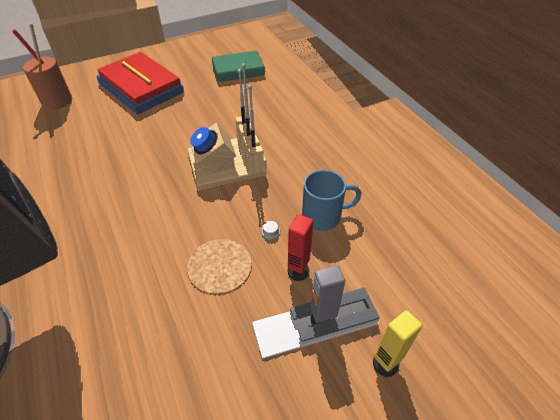

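View pics/top0.png

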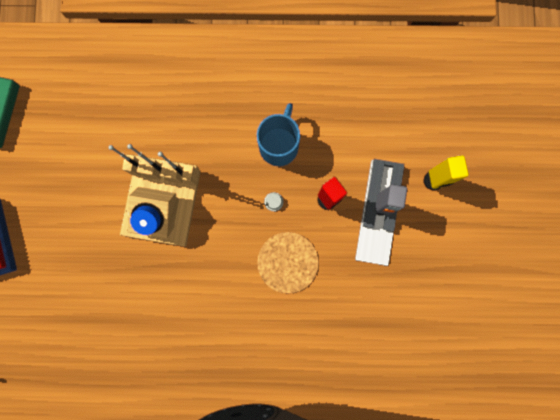

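View pics/wrist0.png

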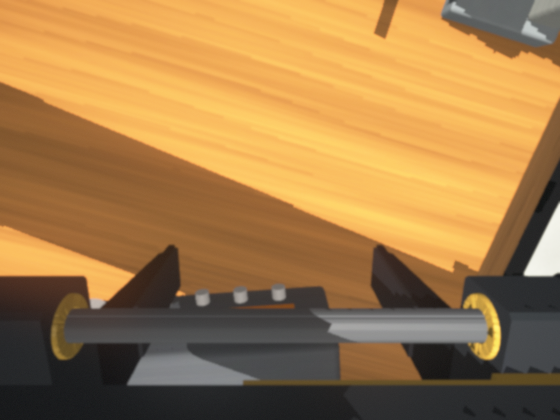

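```bash
cat > h.py <<'E'
import numpy as np, cv2
from cell import *
from scipy.spatial.transform import Rotation as Ro
def ray(c,uv,z):
    R=np.array(c["R"]);t=np.array(c["t"]);o=-R.T@t
    d=R.T@np.array([(uv[0]-c["cx"])/c["fx"],(uv[1]-c["cy"])/c["fy"],1.])
    return o+d*(z-o[2])/d[2]
def proj(c,X):
    p=np.array(c["R"])@np.array(X)+np.array(c["t"]); return np.array([c["fx"]*p[0]/p[2]+c["cx"],c["fy"]*p[1]/p[2]+c["cy"]])
def tri(c1,u1,c2,u2):
    A=[];b=[]
    for c,u in((c1,u1),(c2,u2)):
        R=np.array(c["R"]);t=np.array(c["t"]);o=-R.T@t
        d=R.T@np.array([(u[0]-c["cx"])/c["fx"],(u[1]-c["cy"])/c["fy"],1.]);d/=np.linalg.norm(d)
        P=np.eye(3)-np.outer(d,d);A.append(P);b.append(P@o)
    X=np.linalg.lstsq(np.vstack(A),np.hstack(b),rcond=None)[0]
    return X,[np.linalg.norm(a@X-q) for a,q in zip(A,b)]
E
python3 - <<'E'
import cv2
a=cv2.imread("pics/top0.png");b=cv2.imread("pics/side0.png")
cv2.imwrite("pics/topdock.png",cv2.resize(a[145:275,340:440],None,fx=5,fy=4.6,interpolation=2)) if 0 else cv2.imwrite("pics/topdock.png",cv2.resize(a[145:275,330:470],None,fx=4.5,fy=4.5,interpolation=2))
cv2.imwrite("pics/sidedock.png",cv2.resize(b[255:385,240:430],None,fx=4,fy=4,interpolation=2))
cv2.imwrite("pics/toprack.png",cv2.resize(a[135:255,100:220],None,fx=5,fy=5,interpolation=2))
cv2.imwrite("pics/siderack.png",cv2.resize(b[60:200,170:290],None,fx=4,fy=4,interpolation=2))
E
```

```text
(no output)
```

View pics/topdock.png

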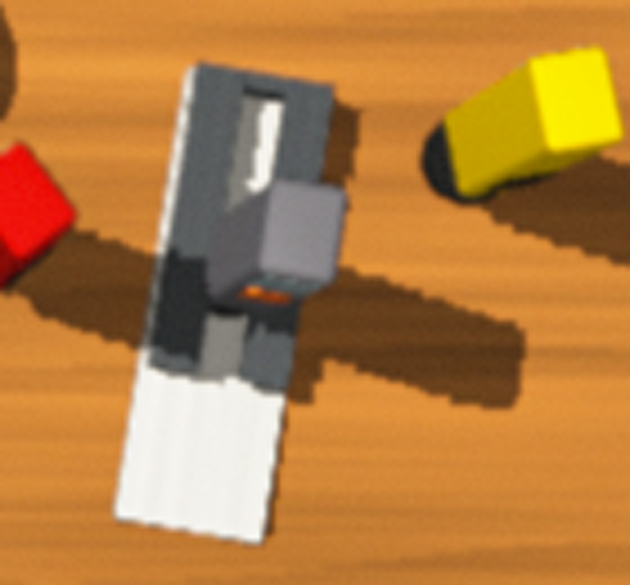

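View pics/sidedock.png

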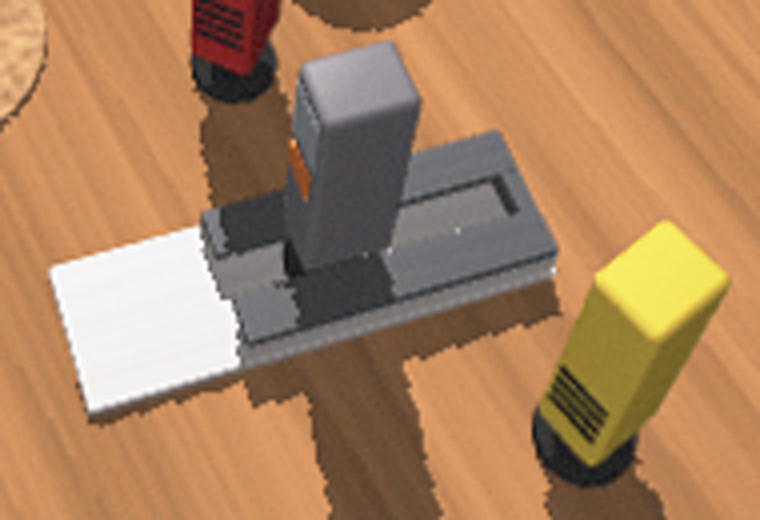

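View pics/toprack.png

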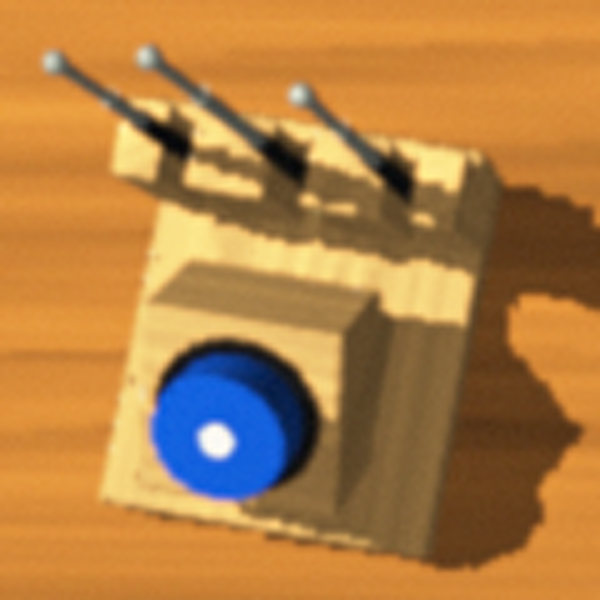

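View pics/siderack.png

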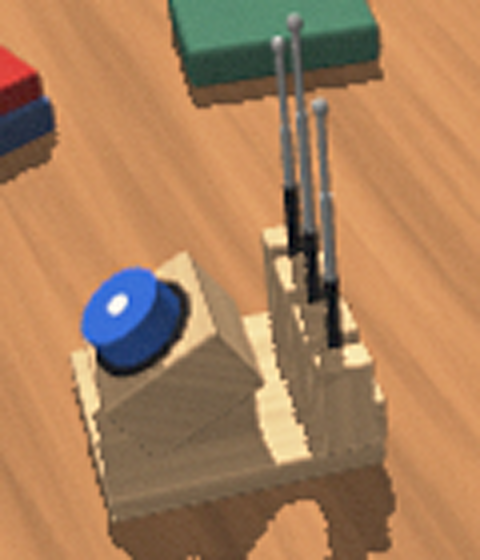

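```bash
python3 - <<'E'
from h import *
ct=read_camera("top");cs=read_camera("side")
import pickle;pickle.dump((ct,cs),open("cams.pkl","wb"))
T=lambda x,y,ox=330,oy=145,s=4.5:(ox+x/s,oy+y/s)
S=lambda x,y:(240+x/4,255+y/4)
n1,n2=ray(ct,T(115,518),6),ray(ct,T(265,545),6); f1,f2=ray(ct,T(195,62),22),ray(ct,T(333,85),22)
print("top dock",n1,n2,f1,f2)
N,F=(n1+n2)/2,(f1+f2)/2;d=N-F;print("cen",(N+F)/2,"len",np.linalg.norm(d[:2]),"yaw",np.degrees(np.arctan2(d[1],d[0])),np.linalg.norm(n1-n2),np.linalg.norm(f1-f2))
m1,m2=ray(cs,S(50,270),6),ray(cs,S(90,412),6); g1,g2=ray(cs,S(497,130),22),ray(cs,S(557,257),22)
print("side",m1,m2,g1,g2)
N,F=(m1+m2)/2,(g1+g2)/2;d=N-F;print("cen",(N+F)/2,"len",np.linalg.norm(d[:2]),"yaw",np.degrees(np.arctan2(d[1],d[0])),np.linalg.norm(m1-m2),np.linalg.norm(g1-g2))
print("scan top", [ray(ct,T(*p),146)[:2].round(1) for p in((275,182),(347,190),(332,300),(258,285))])
print("scan side",[ray(cs,S(*p),146)[:2].round(1) for p in((302,70),(390,42),(420,100),(322,125))])
# rack
P=lambda x,y:(100+x/5,135+y/5);Q=lambda x,y:(170+x/4,60+y/4)
X,e=tri(ct,P(216,440),cs,Q(117,304));print("dot",X,e)
# mat
for c,n in((ct,"t"),(cs,"s")):
    pass
im=ct["img"];hsv=cv2.cvtColor(im,cv2.COLOR_RGB2HSV)
for c in(ct,cs):
    u=[(288,263) if c is ct else (219.5,266)][0];print("mat",ray(c,u,4))
# rack base corners near end: z unknown -> base plate underside on table
print("rack top near corners",[ray(ct,P(*p),0)[:2].round(1) for p in((100,498),(435,555))],"whip tips",[tri(ct,P(*a),cs,Q(*b)) for a,b in(((54,62),(278,43)),((148,56),(294,22)),((299,95),(320,107)))])
E
```

```text
top dock [ 486.19637215 -165.80230566    6.        ] [ 475.46288366 -230.5468352     6.        ] [ 684.24625172 -198.82915715   22.        ] [ 674.74989313 -258.62677805   22.        ]
cen [ 580.16385016 -213.45126902   14.        ] len 201.00413161882588 yaw 171.2569308615652 65.62820948763422 60.54697591637346
side [ 491.18303606 -168.91167982    6.        ] [ 480.64251743 -230.61904582    6.        ] [ 687.69349897 -203.07108107   22.        ] [ 675.95072487 -263.21722184   22.        ]
cen [ 583.86744433 -216.45475714   14.        ] len 198.73251153147078 yaw 170.33086448056426 62.601130593645586 61.28173457877206
scan top [array([ 611.4, -204.8]), array([ 608.7, -231.7]), array([ 567.2, -225.5]), array([ 572.5, -198.1])]
scan side [array([ 581. , -204.3]), array([ 615.2, -208.1]), array([ 611.8, -233.4]), array([ 576. , -226.8])]
dot [548.6516564  226.80659979  93.19131729] [np.float64(2.04478432390087), np.float64(2.044784323900774)]
mat [478.76756727 -34.11576924   4.        ]
mat [482.93002091 -38.24846354   4.        ]
rack top near corners [array([530.2, 299.9]), array([509.4, 165.9])] whip tips [(array([660.27011899, 251.98030003, 201.01584497]), [np.float64(1.9372226591929735), np.float64(1.9372226591922959)]), (array([653.99170267, 210.75376693, 235.12806317]), [np.float64(1.6472756287872103), np.float64(1.647275628787759)]), (array([647.51970771, 169.63238157, 214.4146224 ]), [np.float64(2.053494895525194), np.float64(2.0534948955252665)])]
```

```bash
cat >> h.py <<'E'
def rot(s): return Ro.from_euler('xyz',s["tcp_rot"])
def plan(p,rpy,vmax=40,amax=7,claw=100):
    s=state();P=np.array(s["eef_pos"]);R0=rot(s);R1=Ro.from_euler('xyz',rpy) if not isinstance(rpy,Ro) else rpy
    D=np.array(p)-P;rv=(R0.inv()*R1).as_rotvec()
    n=max(1,int(np.ceil(max(np.linalg.norm(D)/vmax,np.degrees(np.linalg.norm(rv))/amax))))
    print("D",D.round(1),"rv",rv.round(3),"n",n)
    for i in range(n):
        R=R0*Ro.from_rotvec(rv*i/n)
        print([float(x) for x in np.r_[(R.inv().apply(D/n)/1000).round(4),(rv/n).round(4)]]+[claw])
E
python3 - <<'E'
from h import *
plan([592.5,-216,225],[np.pi,0,-0.16],40,7,70)
E
```

```text
D [423.5 385.6  -3.4] rv [-0.     0.     0.434] n 15
[0.0341, -0.0171, 0.0002, -0.0, 0.0, 0.0289, 70]
[0.0336, -0.0181, 0.0002, -0.0, 0.0, 0.0289, 70]
[0.0331, -0.0191, 0.0002, -0.0, 0.0, 0.0289, 70]
[0.0325, -0.02, 0.0002, -0.0, 0.0, 0.0289, 70]
[0.0319, -0.0209, 0.0002, -0.0, 0.0, 0.0289, 70]
[0.0313, -0.0219, 0.0002, -0.0, 0.0, 0.0289, 70]
[0.0307, -0.0228, 0.0002, -0.0, 0.0, 0.0289, 70]
[0.03, -0.0236, 0.0002, -0.0, 0.0, 0.0289, 70]
[0.0293, -0.0245, 0.0002, -0.0, 0.0, 0.0289, 70]
[0.0286, -0.0253, 0.0002, -0.0, 0.0, 0.0289, 70]
[0.0278, -0.0261, 0.0002, -0.0, 0.0, 0.0289, 70]
[0.0271, -0.0269, 0.0002, -0.0, 0.0, 0.0289, 70]
[0.0263, -0.0277, 0.0002, -0.0, 0.0, 0.0289, 70]
[0.0255, -0.0285, 0.0002, -0.0, 0.0, 0.0289, 70]
[0.0246, -0.0292, 0.0002, -0.0, 0.0, 0.0289, 70]
```

Candidates: grey in dock (top px 397,197), red stand (332,194), yellow stand (448,172). The close crop shows the grey one in the T-track: that is the target. Moving above it.

Request:
{"api": "play_rows", "payload": {"moves": [[0.034, -0.017, 0, 0, 0, 0.029, 70], [0.034, -0.018, 0, 0, 0, 0.029, 70], [0.033, -0.019, 0, 0, 0, 0.029, 70], [0.033, -0.02, 0, 0, 0, 0.029, 70], [0.032, -0.021, 0, 0, 0, 0.029, 70], [0.031, -0.022, 0, 0, 0, 0.029, 70], [0.031, -0.023, 0, 0, 0, 0.029, 70], [0.03, -0.024, 0, 0, 0, 0.029, 70]]}}

```text
t: 1.05
eef_pos: [400.9, -391.8, 227.2]
tcp_rot: [-3.141, 0.001, 0.025]
ft_force: [0.6, -0.9, 0.8]
opening: 0.698
```

Request:
{"api": "play_rows", "payload": {"moves": [[0.029, -0.025, 0, 0, 0, 0.029, 70], [0.029, -0.025, 0, 0, 0, 0.029, 70], [0.028, -0.026, 0, 0, 0, 0.029, 70], [0.027, -0.027, 0, 0, 0, 0.029, 70], [0.026, -0.028, 0, 0, 0, 0.029, 70], [0.025, -0.028, 0, 0, 0, 0.029, 70], [0.025, -0.029, 0, 0, 0, 0.029, 70]]}}

```text
t: 1.75
eef_pos: [609.5, -207.2, 227.3]
tcp_rot: [-3.141, 0.001, -0.186]
ft_force: [0.6, -0.7, 0.5]
opening: 0.699
```

```bash
python3 - <<'E'
from h import *
s=state();print(s["t"],s["eef_pos"],s["tcp_rot"])
plan([592.5,-216,170],[np.pi,0,-0.16],40,7,70)
for n in("wrist","top"):
    c=read_camera(n);cv2.imwrite(f"pics/{n}1.png",c["img"][:,:,::-1])
E
```

```text
1.75 [ 609.50674248 -207.21305819  227.32429222] [-3.14125155e+00  7.29387772e-04 -1.86158211e-01]
D [-17.   -8.8 -57.3] rv [-0.     0.001 -0.026] n 2
[-0.0075, 0.0059, 0.0287, -0.0002, 0.0004, -0.0131, 70]
[-0.0076, 0.0058, 0.0287, -0.0002, 0.0004, -0.0131, 70]
```

View pics/wrist1.png

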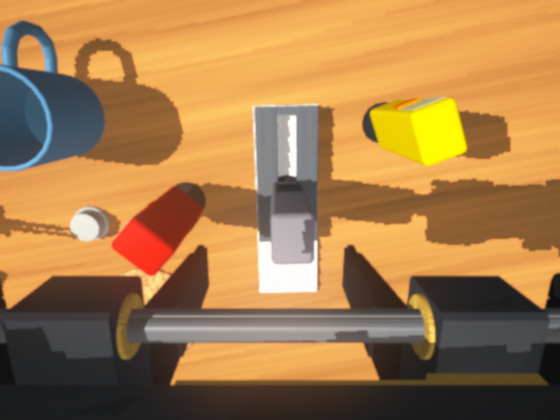

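Request:
{"api": "play_rows", "payload": {"moves": [[-0.008, 0.006, 0.003, 0, 0, -0.013, 70], [-0.008, 0.006, 0, 0, 0, -0.013, 70], [0, 0, 0, 0, 0, 0, 70]]}}

```text
t: 2.15
eef_pos: [590.5, -215.5, 222.9]
tcp_rot: [-3.141, 0.002, -0.152]
ft_force: [0.3, 0.2, -0.7]
opening: 0.699
```

```bash
python3 - <<'E'
from h import *
s=state();print(s["t"],s["eef_pos"],s["tcp_rot"],s["joints"])
c=read_camera("wrist");cv2.imwrite("pics/w2.png",cv2.resize(c["img"][90:330,200:380,::-1],None,fx=2.5,fy=2.5,interpolation=2))
import pickle;pickle.dump(c,open("w2.pkl","wb"))
for d in([0,0],):
  for sx in(-19,19):
    for sy in(-15,15):
      v=np.array([592.5,-216,146])+Ro.from_euler('z',-0.16).apply([sx,sy,0]);print((proj(c,v)-[200,90])*2.5)
E
```

```text
2.15 [ 590.45778056 -215.45966373  222.89570257] [-3.14061527e+00  2.07479821e-03 -1.52386027e-01] [-4.55057883e-01  5.02271776e-01  1.55504744e+00  3.55380271e-04
  1.08654528e+00  1.26795968e+00]
[243.58790946 403.39167196]
[131.52433739 402.48221087]
[247.21240813 265.37538959]
[130.2704956  264.41012944]
```

View pics/w2.png

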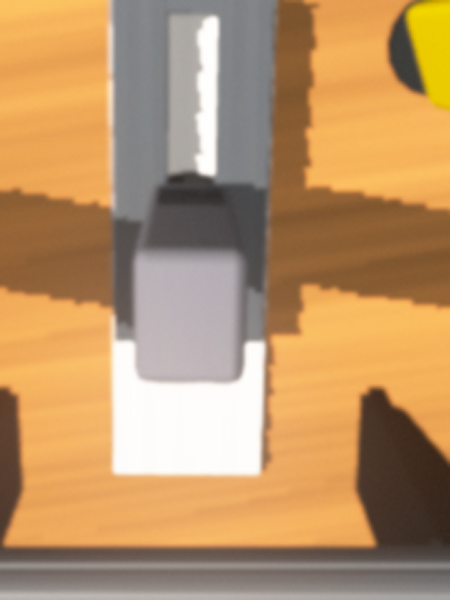

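Request:
{"api": "play_rows", "payload": {"moves": [[0.003, 0, 0.03, 0, 0, 0, 70], [0.001, 0, 0.03, 0, 0, 0, 70], [0, 0, 0.025, 0, 0, 0, 70], [0, 0, 0.01, 0, 0, 0, 70], [0, 0, 0, 0, 0, 0, 70]]}}

```text
t: 2.7
eef_pos: [593.3, -220.7, 128.1]
tcp_rot: [3.141, -0.003, -0.16]
ft_force: [-0.3, -0.2, 0.4]
opening: 0.698
```

```bash
python3 - <<'E'
from h import *
s=state();print(s["t"],s["eef_pos"],s["tcp_rot"],s["ft_force"])
plan([595,-216,121],[np.pi,0,-0.158],40,7,70)
E
```

```text
2.7 [ 593.26524572 -220.6777556   128.05037319] [ 3.14100429 -0.00328584 -0.15993614] [-0.31133766 -0.16924023  0.37439139]
D [ 1.7  4.7 -7.1] rv [ 0.001 -0.003 -0.002] n 1
[0.0009, -0.0049, 0.0071, 0.0006, -0.0033, -0.0019, 70]
```

Request:
{"api": "play_rows", "payload": {"moves": [[0.001, -0.005, 0.007, 0, -0.003, 0, 70], [0, 0, 0, 0, 0, 0, 70]]}}

```text
t: 2.9
eef_pos: [595.6, -216.5, 122.4]
tcp_rot: [3.14, -0.002, -0.161]
ft_force: [-0.8, -0.0, -0.3]
opening: 0.699
```

```bash
python3 - <<'E'
from h import *
s=state();print(s["t"],s["eef_pos"],s["tcp_rot"],s["ft_force"])
plan([595,-216,121],[np.pi,0,-0.158],40,7,70)
c=read_camera("wrist");cv2.imwrite("pics/w3.png",c["img"][:,:,::-1])
E
```

```text
2.9 [ 595.55387566 -216.4530954   122.40830081] [ 3.14042736e+00 -2.14445993e-03 -1.61074225e-01] [-0.81741526 -0.02636046 -0.33308597]
D [-0.6  0.5 -1.4] rv [ 0.001 -0.002 -0.003] n 1
[-0.0006, -0.0004, 0.0014, 0.0012, -0.0021, -0.0031, 70]
```

View pics/w3.png

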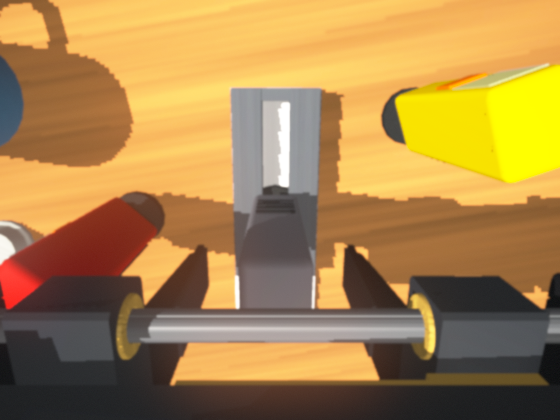

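Request:
{"api": "play_rows", "payload": {"moves": [[0, 0, 0.001, 0, 0, 0, 45], [0, 0, 0, 0, 0, 0, 35], [0, 0, 0, 0, 0, 0, 0], [0, 0, 0, 0, 0, 0, 0], [0, 0, 0, 0, 0, 0, 0]]}}

```text
t: 3.45
eef_pos: [596.8, -216.9, 124.5]
tcp_rot: [3.139, -0.007, -0.16]
ft_force: [0.2, 0.1, -0.7]
opening: 0.337
```

```bash
python3 - <<'E'
from h import *
s=state();print(s["t"],s["eef_pos"],s["tcp_rot"],s["ft_force"],s["opening"])
d=np.array([-0.987,0.16,0])
plan(s["eef_pos"]+85*d,[np.pi,0,-0.16],20,7,0)
E
```

```text
3.45 [ 596.76597754 -216.93494483  124.50217783] [ 3.13887299 -0.006992   -0.1603569 ] [ 0.2309985   0.05888014 -0.67796811] 0.33670488441992374
D [-83.9  13.6   0. ] rv [ 0.003 -0.007 -0.   ] n 5
[-0.017, -0.0, -0.0001, 0.0005, -0.0014, -0.0001, 0]
[-0.017, -0.0, -0.0001, 0.0005, -0.0014, -0.0001, 0]
[-0.017, -0.0, -0.0001, 0.0005, -0.0014, -0.0001, 0]
[-0.017, -0.0, -0.0, 0.0005, -0.0014, -0.0001, 0]
[-0.017, -0.0, -0.0, 0.0005, -0.0014, -0.0001, 0]
```

Request:
{"api": "play_rows", "payload": {"moves": [[-0.008, 0, 0.001, 0, 0, 0, 0], [-0.015, 0, 0, 0, -0.002, 0, 0], [-0.015, 0, 0, 0, 0, 0, 0]]}}

```text
t: 3.75
eef_pos: [560.6, -211.5, 124.4]
tcp_rot: [3.137, -0.012, -0.16]
ft_force: [0.9, 0.0, 1.0]
opening: 0.311
```

```bash
python3 - <<'E'
from h import *
s=state();print(s["t"],s["eef_pos"],s["tcp_rot"],s["ft_force"],s["opening"])
d=np.array([-0.987,0.16,0])
print((s["eef_pos"]-np.array([596.8,-216.9,124.5]))@d)
c=read_camera("side");cv2.imwrite("pics/s4.png",cv2.resize(c["img"][200:400,180:430,::-1],None,fx=3,fy=3,interpolation=2))
c=read_camera("wrist");cv2.imwrite("pics/w4.png",c["img"][:,:,::-1])
E
```

```text
3.75 [ 560.63412361 -211.47475253  124.42459899] [ 3.13725747 -0.01165225 -0.16000668] [0.89398208 0.00581452 0.96231454] 0.3106704986873353
36.56375959558391
```

View pics/s4.png

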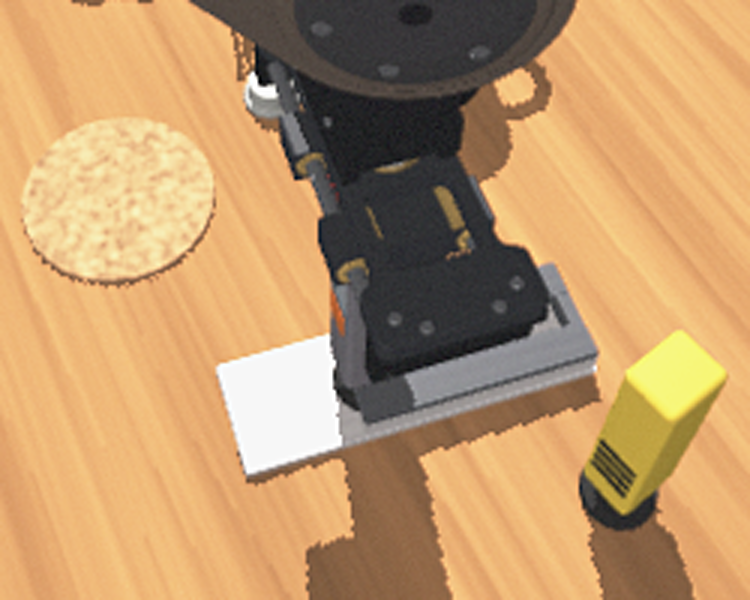

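Request:
{"api": "play_rows", "payload": {"moves": [[-0.013, 0, 0, 0, -0.004, 0, 0], [-0.013, 0, 0, 0.002, -0.004, 0, 0], [-0.01, 0, 0, 0, -0.004, 0, 0], [-0.004, 0, 0, 0, 0, 0, 0]]}}

```text
t: 4.25
eef_pos: [520.0, -205.1, 124.4]
tcp_rot: [3.139, 0.001, -0.161]
ft_force: [0.2, 0.3, -0.8]
opening: 0.313
```

```bash
python3 - <<'E'
from h import *
s=state();print(s["t"],s["eef_pos"],s["tcp_rot"],s["ft_force"],s["opening"])
d=np.array([-0.987,0.16,0])
print((s["eef_pos"]-np.array([596.8,-216.9,124.5]))@d)
c=read_camera("side");cv2.imwrite("pics/s5.png",cv2.resize(c["img"][200:400,180:430,::-1],None,fx=3,fy=3,interpolation=2))
E
```

```text
4.25 [ 519.95043037 -205.08295638  124.35642561] [ 3.13948668e+00  6.09390188e-04 -1.60769383e-01] [ 0.15009065  0.29147797 -0.79172756] 0.31310995519942236
77.74125220050058
```

View pics/s5.png

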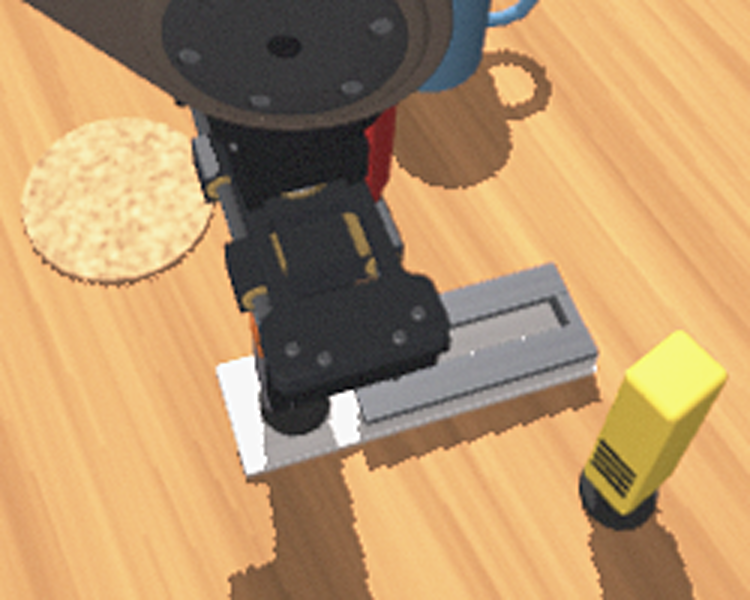

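Request:
{"api": "play_rows", "payload": {"moves": [[0, 0, -0.01, 0, 0, 0, 0], [0, 0, -0.02, 0, 0, 0, 0], [0, 0, -0.03, 0, 0, 0, 0], [0, 0, -0.03, 0, 0, 0, 0], [0, 0, -0.03, 0, 0, 0, 0], [0, 0, -0.02, 0, 0, 0, 0], [0, 0, 0, 0, 0, 0, 0]]}}

```text
t: 5.0
eef_pos: [520.3, -204.5, 271.4]
tcp_rot: [3.141, 0.005, -0.16]
ft_force: [-0.2, 0.3, -3.0]
opening: 0.317
```

```bash
python3 - <<'E'
from h import *
s=state();print(s["t"],s["eef_pos"],s["tcp_rot"],s["ft_force"],s["opening"])
for n in("side","top","wrist"):
  c=read_camera(n);cv2.imwrite(f"pics/{n}6.png",c["img"][:,:,::-1])
  R=rot(s);print(n,proj(c,s["eef_pos"]+R.apply([0,0,115.])))
E
```

```text
5.0 [ 520.27453961 -204.49304216  271.35162102] [ 3.14095087  0.00520919 -0.16035802] [-0.23011016  0.31291022 -2.99815471] 0.3166743159917865
side [276.86501361 285.66209566]
top [392.93885063 239.61111899]
wrist [275.45666469 210.83081815]
```

View pics/side6.png

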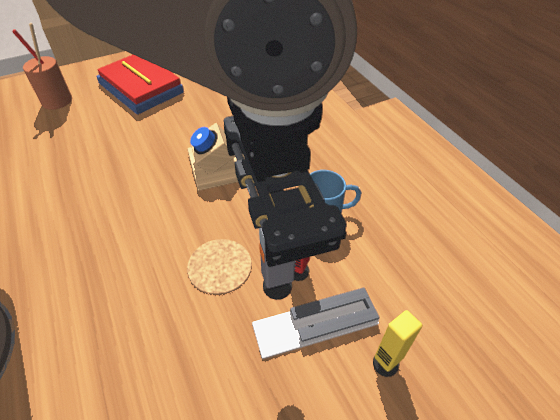

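View pics/wrist6.png

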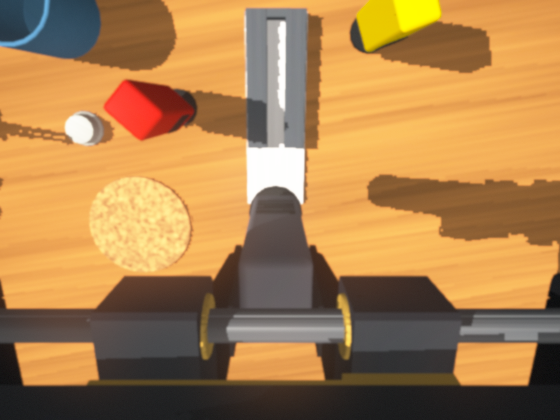

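View pics/top6.png

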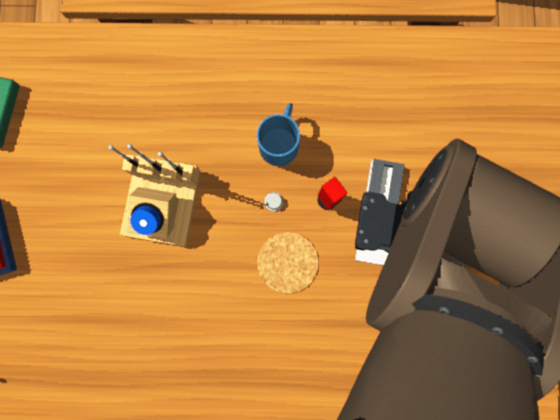

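```bash
cat >> h.py <<'E'
def headdraw(c,s,dx,dy,L,im,col,sc,o,tilt=0):
    R=rot(s);R=R*Ro.from_euler('y',tilt)
    for l in(L,L-8):
        a=np.linspace(0,2*np.pi,60)
        pts=[((proj(c,s["eef_pos"]+R.apply([dx+20*np.cos(t),dy+20*np.sin(t),l]))-o)*sc).astype(int) for t in a]
        cv2.polylines(im,[np.array(pts)],True,col,1)
def crop(n,x0,y0,x1,y1,sc,f,dx=0,dy=0,L=117,tilt=0,draw=True):
    s=state();c=read_camera(n)
    im=cv2.resize(np.ascontiguousarray(c["img"][y0:y1,x0:x1,::-1]),None,fx=sc,fy=sc,interpolation=2)
    if draw: headdraw(c,s,dx,dy,L,im,(0,255,0),sc,np.array([x0,y0]),tilt)
    cv2.imwrite(f,im)
E
python3 - <<'E'
from h import *
crop("wrist",220,160,340,310,4,"pics/w7.png")
crop("side",210,200,330,320,5,"pics/s7.png")
E
```

```text
(no output)
```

View pics/w7.png

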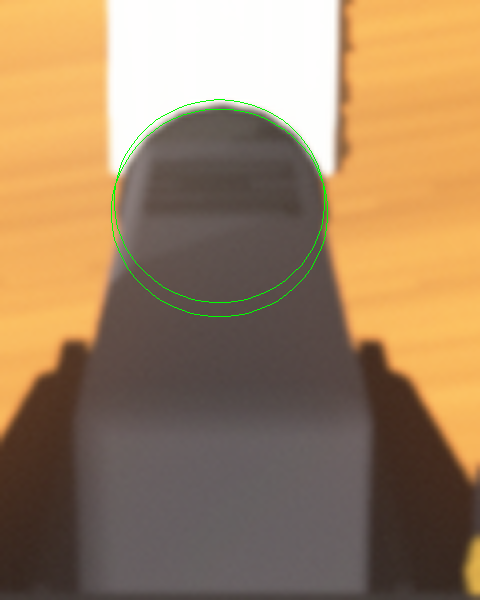

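View pics/s7.png

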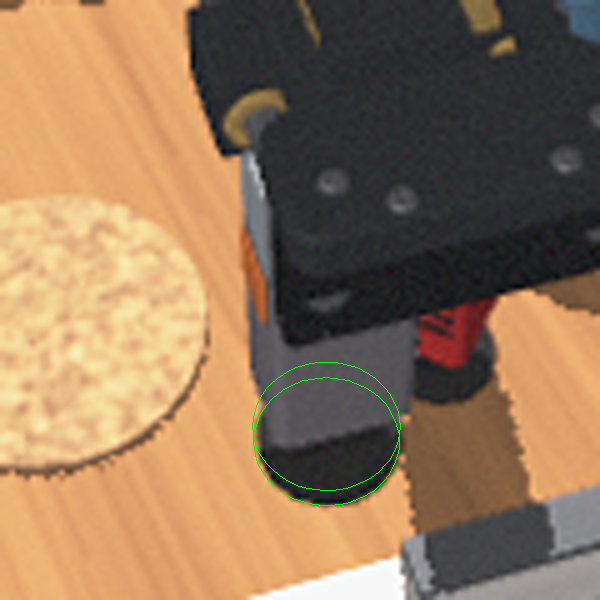

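```bash
python3 - <<'E'
from h import *
plan([455,240,300],[np.pi,-0.5236,-0.154],38,5,0)
E
```

```text
D [-64.  444.   32.9] rv [ 0.     0.535 -0.007] n 12
[-0.0112, -0.0357, -0.0026, 0.0, 0.0446, -0.0006, 0]
[-0.0111, -0.0357, -0.0031, 0.0, 0.0446, -0.0006, 0]
[-0.0109, -0.0357, -0.0035, 0.0, 0.0446, -0.0006, 0]
[-0.0107, -0.0357, -0.004, 0.0, 0.0446, -0.0006, 0]
[-0.0105, -0.0357, -0.0045, 0.0, 0.0446, -0.0006, 0]
[-0.0103, -0.0357, -0.005, 0.0, 0.0446, -0.0006, 0]
[-0.01, -0.0357, -0.0054, 0.0, 0.0446, -0.0006, 0]
[-0.0097, -0.0357, -0.0059, 0.0, 0.0446, -0.0006, 0]
[-0.0095, -0.0357, -0.0063, 0.0, 0.0446, -0.0006, 0]
[-0.0091, -0.0357, -0.0067, 0.0, 0.0446, -0.0006, 0]
[-0.0088, -0.0357, -0.0071, 0.0, 0.0446, -0.0006, 0]
[-0.0085, -0.0357, -0.0075, 0.0, 0.0446, -0.0006, 0]
```

Request:
{"api": "play_rows", "payload": {"moves": [[-0.005, -0.015, -0.01, 0, 0.02, 0, 0], [-0.01, -0.03, -0.006, 0, 0.04, 0, 0], [-0.01, -0.035, -0.004, 0, 0.044, 0, 0], [-0.01, -0.035, -0.004, 0, 0.044, 0, 0], [-0.01, -0.035, -0.004, 0, 0.044, 0, 0], [-0.01, -0.035, -0.005, 0, 0.044, 0, 0], [-0.01, -0.035, -0.005, 0, 0.044, 0, 0]]}}

```text
t: 5.95
eef_pos: [484.1, 32.1, 295.9]
tcp_rot: [-3.134, -0.273, -0.169]
ft_force: [1.7, -0.4, -2.8]
opening: 0.312
```

```bash
python3 - <<'E'
from h import *
s=state();print(s["t"],s["eef_pos"],s["tcp_rot"],s["ft_force"],s["opening"])
plan([455,240,285],[np.pi,-0.5236,-0.154],38,5,0)
E
```

```text
5.95 [484.14427213  32.11547937 295.87902804] [-3.13358674 -0.27251328 -0.16914177] [ 1.73973502 -0.41860642 -2.75786884] 0.3116091584477889
D [-29.1 207.9 -10.9] rv [-0.002  0.251 -0.015] n 6
[-0.0107, -0.0333, -0.0008, -0.0003, 0.0418, -0.0025, 0]
[-0.0106, -0.0334, -0.0013, -0.0003, 0.0418, -0.0025, 0]
[-0.0104, -0.0334, -0.0018, -0.0003, 0.0418, -0.0025, 0]
[-0.0103, -0.0334, -0.0022, -0.0003, 0.0418, -0.0025, 0]
[-0.0101, -0.0334, -0.0026, -0.0003, 0.0418, -0.0025, 0]
[-0.0099, -0.0335, -0.0031, -0.0003, 0.0418, -0.0025, 0]
```

Request:
{"api": "play_rows", "payload": {"moves": [[-0.01, -0.033, -0.001, 0, 0.042, -0.002, 0], [-0.01, -0.033, -0.001, 0, 0.042, -0.002, 0], [-0.01, -0.033, -0.002, 0, 0.042, -0.002, 0], [-0.01, -0.033, -0.002, 0, 0.042, -0.002, 0], [-0.01, -0.033, -0.002, 0, 0.042, -0.002, 0], [-0.006, -0.02, -0.002, 0, 0.022, -0.002, 0], [0, 0, 0, 0, 0, 0, 0]]}}

```text
t: 6.65
eef_pos: [448.6, 238.0, 285.9]
tcp_rot: [-3.128, -0.515, -0.155]
ft_force: [0.0, -0.4, -1.9]
opening: 0.313
```

```bash
python3 - <<'E'
from h import *
s=state();print(s["t"],s["eef_pos"],s["tcp_rot"],s["ft_force"],s["opening"],s["joints"])
for n in("side","top","wrist"):
  c=read_camera(n);cv2.imwrite(f"pics/{n}8.png",c["img"][:,:,::-1])
n=Ro.from_euler('z',-0.154).apply([-.5,0,.866])
B=np.array([560,224.5,75]);p=B+n*(95+117);print(p)
plan(p,[np.pi,-0.5236,-0.154],38,5,0)
E
```

```text
6.65 [448.59858053 238.00915853 285.90422306] [-3.12795906 -0.51454698 -0.15488011] [ 0.01285126 -0.35220909 -1.91525911] 0.3132961049268022 [ 0.50592719  0.15292373  2.01359996 -0.52938738  0.61474608  2.60924275]
[455.25446581 240.75955314 258.592     ]
D [  5.5   5.3 -27.8] rv [-0.011  0.01  -0.003] n 1
[-0.0096, -0.0057, 0.0265, -0.0113, 0.0095, -0.0032, 0]
```

View pics/side8.png

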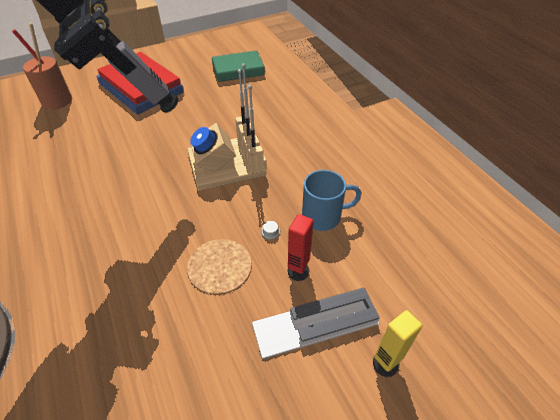

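View pics/top8.png

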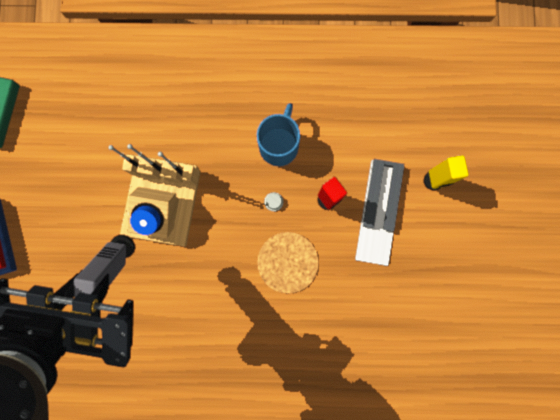

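View pics/wrist8.png

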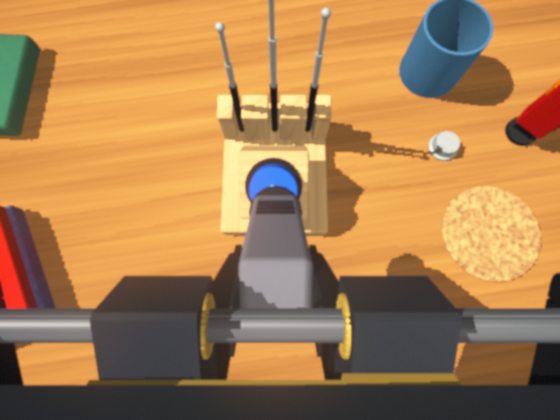

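```bash
python3 - <<'E'
from h import *
c=read_camera("wrist");cs=read_camera("side");ct=read_camera("top")
n=Ro.from_euler('z',-0.154).apply([-.5,0,.866])
import pickle
for B in([560,224.5,75],[562,222.5,75],[558,226.5,75]):
  B=np.array(B); print(B,[(proj(k,B).round(1),proj(k,B+21*n).round(1)) for k in(c,ct,cs)])
  im=cv2.resize(np.ascontiguousarray(c["img"][130:280,200:350,::-1]),None,fx=4,fy=4,interpolation=2)
# ring fit overlays
def ring(k,x0,y0,w,sc,f,B):
  im=cv2.resize(np.ascontiguousarray(k["img"][y0:y0+w,x0:x0+w,::-1]),None,fx=sc,fy=sc,interpolation=2)
  Rr=Ro.from_euler('z',-0.154)*Ro.from_euler('y',-np.pi/6)
  for rr,h,col in((31,1.5,(0,255,0)),(25,21,(0,255,255))):
    pts=[((proj(k,B+Rr.apply([rr*np.cos(a),rr*np.sin(a),h]))-[x0,y0])*sc).astype(int) for a in np.linspace(0,6.28,60)]
    cv2.polylines(im,[np.array(pts)],True,col,1)
  cv2.imwrite(f,im)
B=np.array([560,224.5,75])
ring(c,210,130,130,4,"pics/rw.png",B);ring(ct,100,170,100,5,"pics/rt.png",B);ring(cs,165,100,90,5,"pics/rs.png",B)
a=np.hstack([cv2.resize(cv2.imread(f"pics/{x}.png"),(400,400)) for x in("rt","rs")]);cv2.imwrite("pics/rts.png",a)
E
```

```text
[560.  224.5  75. ] [(array([272.1, 187. ]), array([271.7, 191.5])), (array([147.9, 216.6]), array([143.9, 221.4])), (array([204.9, 142. ]), array([198.8, 136.2]))]
[562.  222.5  75. ] [(array([273.7, 184.9]), array([273.3, 189.3])), (array([149. , 215.5]), array([145.1, 220.3])), (array([206.1, 142.2]), array([200.1, 136.5]))]
[558.  226.5  75. ] [(array([270.5, 189. ]), array([270. , 193.6])), (array([146.8, 217.6]), array([142.7, 222.5])), (array([203.7, 141.7]), array([197.6, 136. ]))]
```

View pics/rts.png

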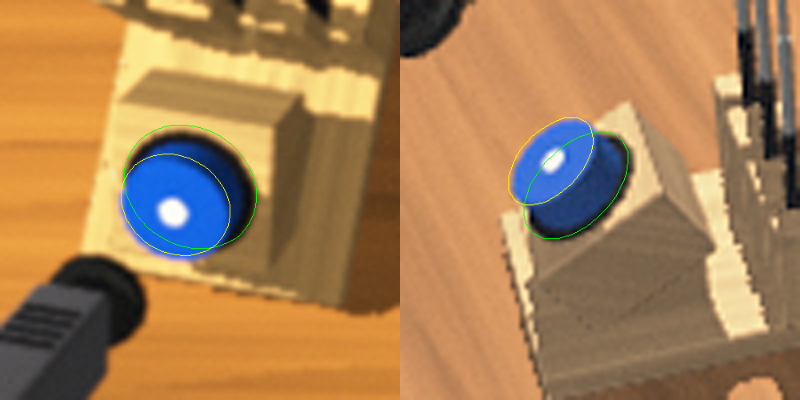

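View pics/rw.png

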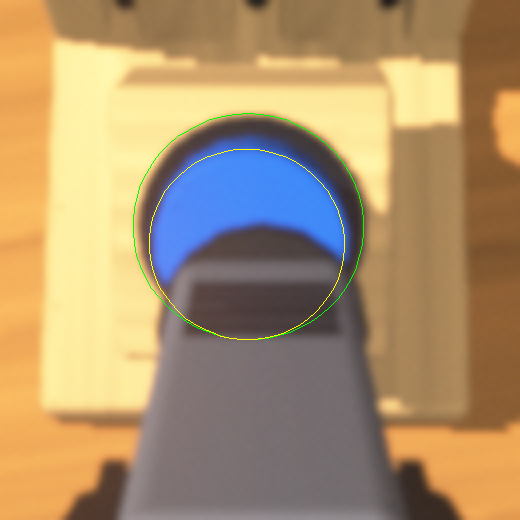

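```bash
cat >> h.py <<'E'
n=Ro.from_euler('z',-0.154).apply([-.5,0,.8660254])
B=np.array([559.5,224,75.])
RP=[np.pi,-np.pi/6,-0.154]
def rep(L=117):
    s=state();R=rot(s);h=s["eef_pos"]+R.apply([0,0,L])-B
    Rp=Ro.from_euler('xyz',RP);e=Rp.inv().apply(h)
    print("t",round(s["t"],2),"h",round(h@n,2),"lat",e[:2].round(1),"axis err deg",np.degrees(np.arccos(-R.apply([0,0,1])@n)).round(2),"Fn",round(float(s["ft_force"]@n),2),"F",s["ft_force"].round(2),"j6",s["joints"][5].round(3))
E
python3 - <<'E'
from h import *
rep()
plan(B+n*157,RP,20,5,0)
E
```

```text
t 6.95 h 120.96 lat [10.1  4.9] axis err deg 0.78 Fn -2.43 F [ 0.28 -0.52 -2.6 ] j6 2.604
D [ 31.4   1.3 -75.7] rv [-0.011  0.009 -0.005] n 5
[-0.0021, -0.001, 0.0162, -0.0021, 0.0017, -0.001, 0]
[-0.0021, -0.0011, 0.0162, -0.0021, 0.0017, -0.001, 0]
[-0.0022, -0.0011, 0.0162, -0.0021, 0.0017, -0.001, 0]
[-0.0022, -0.0011, 0.0162, -0.0021, 0.0017, -0.001, 0]
[-0.0022, -0.0012, 0.0162, -0.0021, 0.0017, -0.001, 0]
```

Request:
{"api": "play_rows", "payload": {"moves": [[-0.002, -0.001, 0.015, -0.003, 0.002, -0.001, 0], [-0.002, -0.001, 0.015, -0.003, 0.002, -0.001, 0], [-0.002, -0.001, 0.015, -0.002, 0.002, -0.001, 0], [-0.002, -0.001, 0.013, -0.002, 0.002, -0.001, 0], [-0.001, -0.001, 0.007, -0.001, 0.001, 0, 0], [0, 0, 0, 0, 0, 0, 0]]}}

```text
t: 7.55
eef_pos: [482.9, 228.1, 231.2]
tcp_rot: [-3.136, -0.51, -0.156]
ft_force: [-0.1, 0.2, -1.9]
opening: 0.312
```

```bash
python3 - <<'E'
from h import *
rep()
plan(B+n*152,RP,20,5,0)
crop("wrist",220,140,350,270,4,"pics/w9.png")
crop("side",150,60,270,180,5,"pics/s9.png")
crop("top",80,170,200,290,5,"pics/t9.png")
a=np.hstack([cv2.resize(cv2.imread(f"pics/{x}.png"),(400,400)) for x in("s9","t9")]);cv2.imwrite("pics/st9.png",a)
E
```

```text
t 7.55 h 56.43 lat [10.4  7.1] axis err deg 0.82 Fn -1.55 F [-0.14  0.24 -1.89] j6 2.683
D [  1.5   7.6 -24.5] rv [-0.005  0.013 -0.002] n 2
[-0.0058, -0.0038, 0.0108, -0.0024, 0.0067, -0.001, 0]
[-0.0059, -0.0038, 0.0108, -0.0024, 0.0067, -0.001, 0]
```

View pics/st9.png

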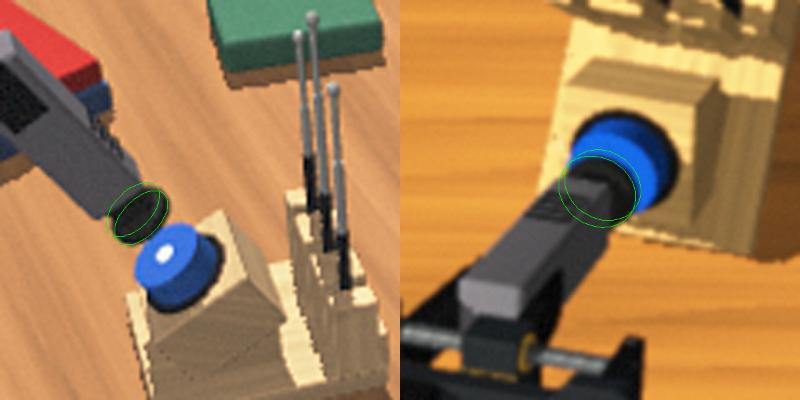

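View pics/w9.png

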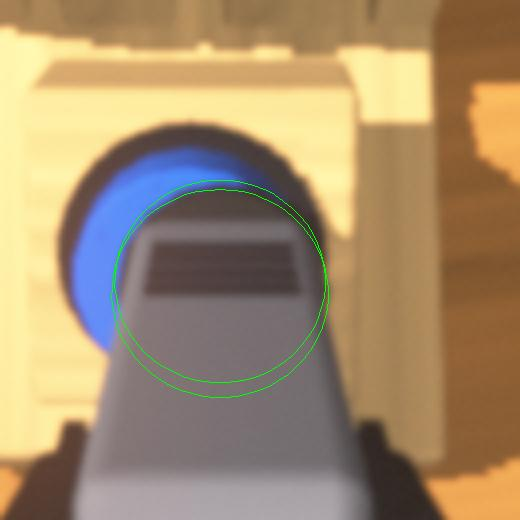

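```bash
cat >> h.py <<'E'
RQ=Ro.from_euler('xyz',RP)*Ro.from_euler('z',-0.3)
E
python3 - <<'E'
from h import *
plan(B+n*157,RQ,20,5,0)
E
```

```text
D [ -0.5   7.5 -21.2] rv [-0.008  0.011 -0.302] n 4
[-0.003, -0.0018, 0.0044, -0.0019, 0.0028, -0.0754, 0]
[-0.0028, -0.002, 0.0044, -0.0019, 0.0028, -0.0754, 0]
[-0.0027, -0.0022, 0.0044, -0.0019, 0.0028, -0.0754, 0]
[-0.0025, -0.0024, 0.0044, -0.0019, 0.0028, -0.0754, 0]
```

Request:
{"api": "play_rows", "payload": {"moves": [[0, 0, 0, 0, 0, -0.06, 0], [-0.003, -0.002, 0.004, -0.002, 0.003, -0.07, 0], [-0.003, -0.002, 0.004, -0.002, 0.003, -0.07, 0], [-0.003, -0.002, 0.004, -0.002, 0.003, -0.06, 0], [-0.003, -0.002, 0.004, -0.002, 0.003, -0.03, 0], [0, 0, 0, 0, 0, 0, 0]]}}

```text
t: 8.3
eef_pos: [479.4, 236.4, 215.0]
tcp_rot: [2.974, -0.506, 0.19]
ft_force: [0.4, -0.9, -2.4]
opening: 0.316
```

```bash
python3 - <<'E'
from h import *
rep()
plan(B+n*157,RQ,20,5,0)
E
```

```text
t 8.3 h 44.77 lat [ 0.6 -0.5] axis err deg 0.47 Fn -2.31 F [ 0.36 -0.88 -2.38] j6 2.529
D [ 2.5 -0.4 -4. ] rv [-0.002 -0.008 -0.   ] n 1
[0.0001, 0.0001, 0.0048, -0.0021, -0.0079, -0.0005, 0]
```

Request:
{"api": "play_rows", "payload": {"moves": [[0, 0, 0.004, -0.002, -0.008, 0, 0], [0, 0, 0, 0, 0, 0, 0]]}}

```text
t: 8.5
eef_pos: [481.6, 236.5, 212.4]
tcp_rot: [2.974, -0.499, 0.187]
ft_force: [-0.1, -0.1, -2.1]
opening: 0.314
```

```bash
python3 - <<'E'
from h import *
rep()
plan(B+n*152,RQ,20,5,0)
crop("wrist",210,140,340,270,4,"pics/w9.png")
crop("side",150,80,250,180,6,"pics/s9.png")
crop("top",100,180,180,260,6,"pics/t9.png")
a=np.hstack([cv2.resize(cv2.imread(f"pics/{x}.png"),(400,400)) for x in("s9","t9")]);cv2.imwrite("pics/st9.png",a)
E
```

```text
t 8.5 h 41.4 lat [ 0.4 -0.5] axis err deg 0.06 Fn -1.74 F [-0.12 -0.11 -2.07] j6 2.52
D [ 2.8 -0.9 -5.7] rv [-0.001 -0.001 -0.002] n 1
[-0.0005, 0.0003, 0.0064, -0.0008, -0.0007, -0.002, 0]
```

View pics/st9.png

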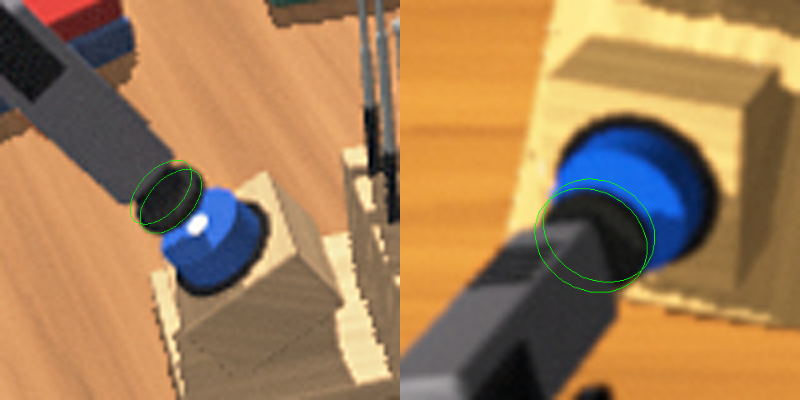

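View pics/w9.png

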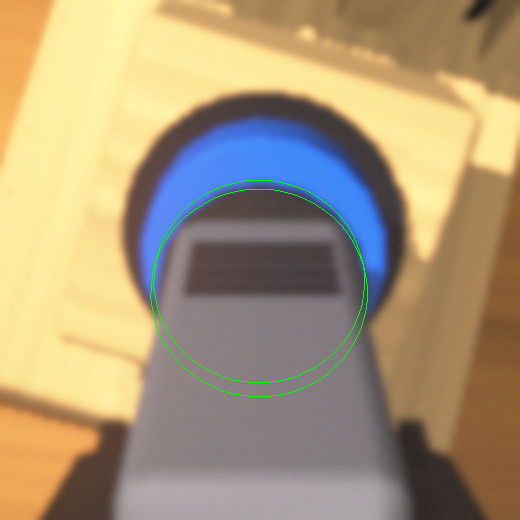

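Request:
{"api": "play_rows", "payload": {"moves": [[-0.0003, 0.001, 0.005, 0, 0, 0, 0], [0, 0, 0.005, 0, 0, 0, 0], [0, 0, 0, 0, 0, 0, 0]]}}

```text
t: 8.95
eef_pos: [486.8, 234.4, 203.4]
tcp_rot: [2.975, -0.5, 0.187]
ft_force: [-0.2, -0.1, -2.1]
opening: 0.31
```

```bash
python3 - <<'E'
from h import *
rep()
plan(B+n*142,RQ,20,5,0)
E
```

```text
t 8.95 h 30.92 lat [0.7 0.7] axis err deg 0.1 Fn -1.76 F [-0.21 -0.12 -2.14] j6 2.547
D [ 2.5  0.5 -5.4] rv [-0.001 -0.002 -0.003] n 1
[-0.0003, -0.001, 0.0059, -0.0009, -0.0016, -0.0025, 0]
```

Request:
{"api": "play_rows", "payload": {"moves": [[0, 0, 0.002, 0, 0, 0, 0], [0, 0, 0.002, 0, 0, 0, 0]]}}

```text
t: 9.15
eef_pos: [489.0, 234.0, 199.6]
tcp_rot: [2.975, -0.5, 0.186]
ft_force: [0.7, 0.0, -3.1]
opening: 0.314
```

```bash
python3 - <<'E'
from h import *
rep()
E
```

```text
t 9.15 h 26.53 lat [0.7 0.8] axis err deg 0.09 Fn -2.99 F [ 0.7   0.04 -3.05] j6 2.558
```

Request:
{"api": "play_rows", "payload": {"moves": [[0, 0, 0.002, 0, 0, 0, 0]]}}

```text
t: 9.25
eef_pos: [490.1, 233.8, 197.7]
tcp_rot: [2.975, -0.5, 0.186]
ft_force: [0.5, -0.9, -2.2]
opening: 0.314
```

```bash
python3 - <<'E'
from h import *
rep()
E
```

```text
t 9.25 h 24.34 lat [0.8 0.8] axis err deg 0.09 Fn -2.19 F [ 0.52 -0.86 -2.15] j6 2.564
```

Request:
{"api": "play_rows", "payload": {"moves": [[0, 0, 0.001, 0, 0, 0, 0]]}}

```text
t: 9.35
eef_pos: [490.7, 233.7, 196.7]
tcp_rot: [2.975, -0.5, 0.186]
ft_force: [-0.8, 0.5, -1.3]
opening: 0.316
```

Request:
{"api": "play_rows", "payload": {"moves": [[0, 0, 0.001, 0, 0, 0, 0]]}}

```text
t: 9.45
eef_pos: [491.2, 233.6, 195.7]
tcp_rot: [2.975, -0.5, 0.186]
ft_force: [-1.3, 0.5, -0.5]
opening: 0.315
```

Request:
{"api": "play_rows", "payload": {"moves": [[0, 0, 0.001, 0, 0, 0, 0]]}}

```text
t: 9.55
eef_pos: [491.6, 233.6, 194.9]
tcp_rot: [2.975, -0.5, 0.186]
ft_force: [-1.8, -0.0, 0.9]
opening: 0.314
```

```bash
python3 - <<'E'
from h import *
rep()
E
```

```text
t 9.55 h 21.12 lat [0.8 0.8] axis err deg 0.09 Fn 1.65 F [-1.84 -0.01  0.85] j6 2.574
```

Request:
{"api": "play_rows", "payload": {"moves": [[0, 0, 0.001, 0, 0, 0, 0]]}}

```text
t: 9.65
eef_pos: [492.1, 233.5, 194.2]
tcp_rot: [2.975, -0.5, 0.186]
ft_force: [-3.0, 0.0, 1.3]
opening: 0.314
```

Request:
{"api": "play_rows", "payload": {"moves": [[0, 0, 0.001, 0, 0, 0, 0]]}}

```text
t: 9.75
eef_pos: [492.5, 233.4, 193.3]
tcp_rot: [2.975, -0.5, 0.186]
ft_force: [-3.6, 0.1, 1.6]
opening: 0.312
```

```bash
python3 - <<'E'
from h import *
rep()
E
```

```text
t 9.75 h 19.3 lat [0.8 0.8] axis err deg 0.1 Fn 3.18 F [-3.61  0.12  1.6 ] j6 2.58
```

Request:
{"api": "play_rows", "payload": {"moves": [[0, 0, 0.001, 0, 0, 0, 0]]}}

```text
t: 9.85
eef_pos: [493.0, 233.3, 192.6]
tcp_rot: [2.975, -0.5, 0.186]
ft_force: [-4.4, 0.6, 1.8]
opening: 0.312
```

Request:
{"api": "play_rows", "payload": {"moves": [[0, 0, 0.0006, 0, 0, 0, 0]]}}

```text
t: 9.95
eef_pos: [493.3, 233.3, 192.1]
tcp_rot: [2.974, -0.5, 0.186]
ft_force: [-3.8, 0.2, 3.3]
opening: 0.311
```

Request:
{"api": "play_rows", "payload": {"moves": [[0, 0, 0, 0, 0, 0, 0]]}}

```text
t: 10.05
eef_pos: [493.2, 233.3, 192.1]
tcp_rot: [2.974, -0.5, 0.186]
ft_force: [-4.4, -0.5, 3.0]
opening: 0.318
```

```bash
python3 - <<'E'
from h import *
for i in range(4): rep();read_camera("wrist")
crop("wrist",210,140,340,270,4,"pics/w10.png")
crop("side",150,80,250,180,6,"pics/s10.png")
crop("top",100,180,180,260,6,"pics/t10.png")
a=np.hstack([cv2.resize(cv2.imread(f"pics/{x}.png"),(400,400)) for x in("s10","t10")]);cv2.imwrite("pics/st10.png",a)
rep()
E
```

```text
t 10.05 h 17.86 lat [0.8 0.9] axis err deg 0.12 Fn 4.75 F [-4.36 -0.51  3.04] j6 2.585
t 10.1 h 17.9 lat [0.8 0.8] axis err deg 0.12 Fn 4.85 F [-4.26 -0.54  3.22] j6 2.585
t 10.15 h 17.89 lat [0.8 0.9] axis err deg 0.12 Fn 4.33 F [-3.16 -0.61  3.25] j6 2.585
t 10.2 h 17.9 lat [0.8 0.8] axis err deg 0.12 Fn 4.72 F [-4.2   1.21  2.95] j6 2.585
t 10.4 h 17.87 lat [0.8 0.8] axis err deg 0.12 Fn 3.67 F [-3.42 -0.08  2.3 ] j6 2.585
```

View pics/st10.png

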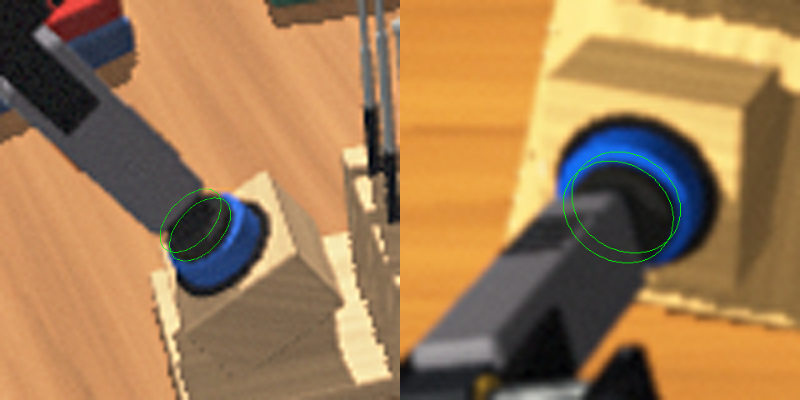

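View pics/w10.png

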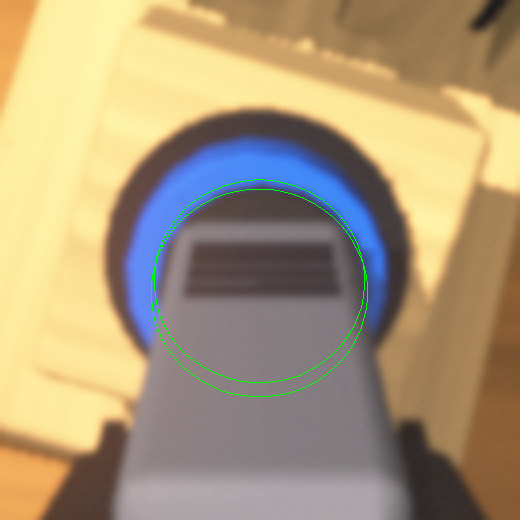

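Request:
{"api": "play_rows", "payload": {"moves": [[0, 0, 0, 0, 0, 0, 0], [0, 0, 0, 0, 0, 0, 0], [0, 0, 0, 0, 0, 0, 0], [0, 0, 0, 0, 0, 0, 0], [0, 0, 0, 0, 0, 0, 0], [0, 0, 0, 0, 0, 0, 0]]}}

```text
t: 11.0
eef_pos: [493.2, 233.3, 192.1]
tcp_rot: [2.975, -0.5, 0.186]
ft_force: [-4.1, 0.0, 2.5]
opening: 0.317
```

```bash
python3 - <<'E'
from h import *
rep()
E
```

```text
t 11.0 h 17.89 lat [0.8 0.8] axis err deg 0.12 Fn 4.16 F [-4.07  0.02  2.47] j6 2.585
```

Request:
{"api": "play_rows", "payload": {"moves": [[0, 0, 0, 0, 0, 0, 0], [0, 0, 0, 0, 0, 0, 0], [0, 0, 0, 0, 0, 0, 0], [0, 0, 0, 0, 0, 0, 0], [0, 0, 0, 0, 0, 0, 0], [0, 0, 0, 0, 0, 0, 0], [0, 0, 0, 0, 0, 0, 0], [0, 0, 0, 0, 0, 0, 0]]}}

```text
t: 11.8
eef_pos: [493.2, 233.3, 192.1]
tcp_rot: [2.974, -0.5, 0.186]
ft_force: [-3.3, -0.6, 2.4]
opening: 0.312
```

```bash
python3 - <<'E'
from h import *
rep()
E
```

```text
t 11.8 h 17.87 lat [0.8 0.8] axis err deg 0.12 Fn 3.69 F [-3.34 -0.58  2.41] j6 2.585
```

Request:
{"api": "play_rows", "payload": {"moves": [[0, 0, 0, 0, 0, 0, 0], [0, 0, 0, 0, 0, 0, 0], [0, 0, 0, 0, 0, 0, 0], [0, 0, 0, 0, 0, 0, 0], [0, 0, 0, 0, 0, 0, 0], [0, 0, 0, 0, 0, 0, 0], [0, 0, 0, 0, 0, 0, 0], [0, 0, 0, 0, 0, 0, 0]]}}

```text
t: 12.6
eef_pos: [493.2, 233.3, 192.1]
tcp_rot: [2.974, -0.5, 0.186]
ft_force: [-3.8, -0.0, 2.7]
opening: 0.308
```

```bash
python3 - <<'E'
from h import *
rep()
E
```

```text
t 12.6 h 17.88 lat [0.8 0.8] axis err deg 0.12 Fn 4.25 F [-3.84 -0.02  2.73] j6 2.585
```

Request:
{"api": "play_rows", "payload": {"moves": [[0, 0, -0.005, 0, 0, 0, 0], [0, 0, -0.01, 0, 0, 0, 0], [0, 0, -0.02, 0, 0, 0, 0], [0, 0, -0.02, 0, 0, 0, 0], [0, 0, -0.02, 0, 0, 0, 0], [0, 0, -0.01, 0, 0, 0, 0], [0, 0, 0, 0, 0, 0, 0]]}}

```text
t: 13.3
eef_pos: [449.8, 240.1, 267.8]
tcp_rot: [2.976, -0.498, 0.186]
ft_force: [-0.6, -0.4, -3.1]
opening: 0.316
```

```bash
python3 - <<'E'
from h import *
rep();s=state();print(s["eef_pos"],s["tcp_rot"])
import pickle;ct,cs=pickle.load(open("cams.pkl","rb"))
print("knob",ray(ct,(274,202),18),ray(cs,(270,230),18))
plan([481,-36,230],[np.pi,0,0.15],30,4,0)
E
```

```text
t 13.3 h 105.39 lat [0.2 0.8] axis err deg 0.1 Fn -2.4 F [-0.63 -0.43 -3.09] j6 2.393
[449.76557184 240.07965046 267.76160741] [ 2.97555574 -0.49770954  0.18619277]
knob [596.95750033  -5.2447594   18.        ] [598.81997444 -13.82109535  18.        ]
D [  31.2 -276.1  -37.8] rv [ 0.154 -0.499 -0.006] n 10
[-0.0036, 0.0269, 0.0069, 0.0154, -0.0499, -0.0006, 0]
[-0.0033, 0.027, 0.0066, 0.0154, -0.0499, -0.0006, 0]
[-0.003, 0.0271, 0.0064, 0.0154, -0.0499, -0.0006, 0]
[-0.0027, 0.0272, 0.0061, 0.0154, -0.0499, -0.0006, 0]
[-0.0024, 0.0273, 0.0058, 0.0154, -0.0499, -0.0006, 0]
[-0.0021, 0.0274, 0.0055, 0.0154, -0.0499, -0.0006, 0]
[-0.0019, 0.0275, 0.0052, 0.0154, -0.0499, -0.0006, 0]
[-0.0016, 0.0276, 0.0049, 0.0154, -0.0499, -0.0006, 0]
[-0.0014, 0.0276, 0.0045, 0.0154, -0.0499, -0.0006, 0]
[-0.0012, 0.0277, 0.0041, 0.0154, -0.0499, -0.0006, 0]
```

Request:
{"api": "play_rows", "payload": {"moves": [[-0.002, 0.012, 0, 0.007, -0.022, 0, 0], [-0.003, 0.025, 0.003, 0.014, -0.045, 0, 0], [-0.003, 0.027, 0.006, 0.015, -0.048, 0, 0], [-0.003, 0.027, 0.006, 0.015, -0.048, 0, 0], [-0.002, 0.027, 0.006, 0.015, -0.048, 0, 0], [-0.002, 0.027, 0.006, 0.015, -0.048, 0, 0], [-0.002, 0.027, 0.005, 0.015, -0.048, 0, 0], [-0.002, 0.027, 0.005, 0.015, -0.048, 0, 0]]}}

```text
t: 14.1
eef_pos: [470.8, 33.2, 240.5]
tcp_rot: [3.105, -0.13, 0.153]
ft_force: [0.7, 0.6, -1.8]
opening: 0.314
```

```bash
python3 - <<'E'
from h import *
s=state();print(s["eef_pos"],s["tcp_rot"],s["t"])
plan([481,-36,200],[np.pi,0,0.15],30,4,0)
E
```

```text
[470.80670581  33.23702517 240.45884106] [ 3.10486703 -0.12972342  0.15258243] 14.1
D [ 10.2 -69.2 -40.5] rv [ 0.037 -0.13   0.   ] n 3
[-0.0019, 0.0228, 0.0142, 0.0122, -0.0433, 0.0001, 0]
[-0.0013, 0.023, 0.014, 0.0122, -0.0433, 0.0001, 0]
[-0.0007, 0.0232, 0.0138, 0.0122, -0.0433, 0.0001, 0]
```

Request:
{"api": "play_rows", "payload": {"moves": [[-0.002, 0.022, 0.01, 0.011, -0.04, 0, 0], [-0.001, 0.02, 0.01, 0.011, -0.035, 0, 0], [-0.001, 0.015, 0.01, 0.007, -0.025, 0, 0], [0, 0.003, 0.004, 0, -0.006, 0, 0], [0, 0, 0, 0, 0, 0, 0]]}}

```text
t: 14.6
eef_pos: [480.1, -35.2, 202.1]
tcp_rot: [3.134, -0.014, 0.143]
ft_force: [-0.1, 0.3, -2.9]
opening: 0.313
```

```bash
python3 - <<'E'
from h import *
s=state();print(s["eef_pos"],s["tcp_rot"],s["t"])
plan([481,-36,160],[np.pi,0,0.15],30,4,0)
crop("wrist",80,80,400,320,2.5,"pics/w11.png")
crop("side",150,150,350,310,4,"pics/s11.png")
E
```

```text
[480.10553995 -35.22990255 202.12971721] [ 3.13428121 -0.01383859  0.14257054] 14.6
D [  0.9  -0.8 -42.1] rv [ 0.007 -0.014 -0.007] n 2
[0.0001, 0.0003, 0.0211, 0.0037, -0.0069, -0.0037, 0]
[0.0002, 0.0004, 0.0211, 0.0037, -0.0069, -0.0037, 0]
```

View pics/w11.png

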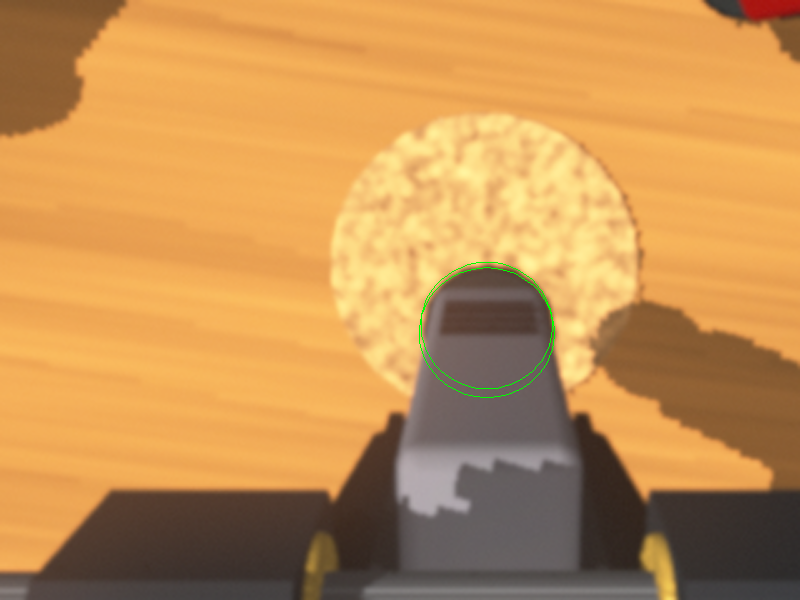

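View pics/s11.png

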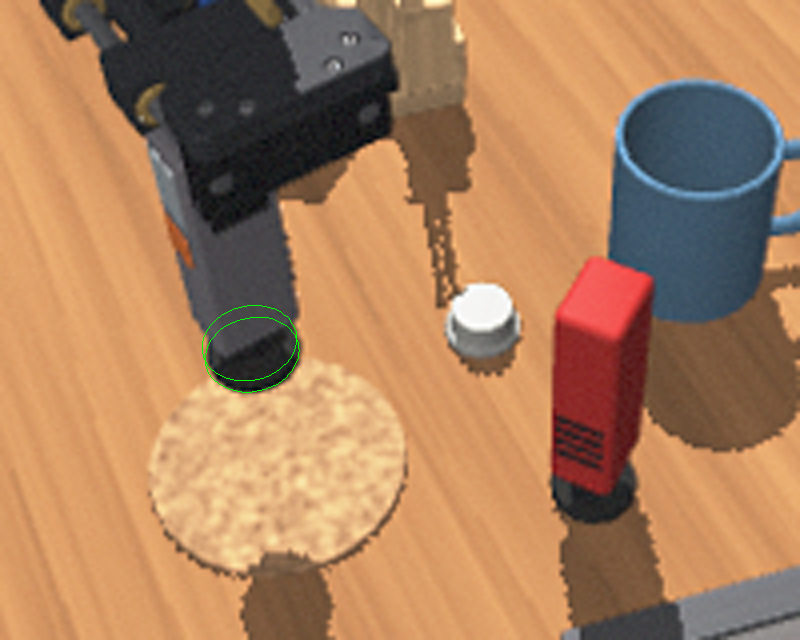

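Request:
{"api": "play_rows", "payload": {"moves": [[0, 0, 0.02, 0.003, -0.006, 0, 0], [0, 0, 0.025, 0.003, -0.006, 0, 0], [0, 0, 0.018, 0.002, -0.002, 0, 0], [0, 0, 0.004, 0, 0, 0, 0], [0, 0, 0, 0, 0, 0, 0]]}}

```text
t: 15.2
eef_pos: [481.7, -31.2, 137.2]
tcp_rot: [3.139, -0.009, 0.148]
ft_force: [-0.1, 0.1, -2.4]
opening: 0.314
```

```bash
python3 - <<'E'
from h import *
s=state();print(s["eef_pos"],s["tcp_rot"],s["t"],s["ft_force"])
plan([481,-36,121],[np.pi,0,0.15],30,4,0)
E
```

```text
[481.73218381 -31.24056994 137.21928994] [ 3.13925963 -0.00855488  0.14841901] 15.2 [-0.05315715  0.11238256 -2.43831473]
D [ -0.7  -4.8 -16.2] rv [ 0.002 -0.009 -0.002] n 1
[-0.0016, 0.0046, 0.0162, 0.0023, -0.0086, -0.0016, 0]
```

Request:
{"api": "play_rows", "payload": {"moves": [[-0.001, 0.004, 0.006, 0.002, -0.008, 0, 0], [0, 0, 0.004, 0, 0, 0, 0], [0, 0, 0, 0, 0, 0, 0]]}}

```text
t: 15.5
eef_pos: [482.2, -35.2, 128.7]
tcp_rot: [3.14, -0.004, 0.15]
ft_force: [-0.0, -0.8, -2.1]
opening: 0.314
```

```bash
python3 - <<'E'
from h import *
s=state();print(s["eef_pos"],s["tcp_rot"],s["t"],s["ft_force"])
plan([481,-36,121],[np.pi,0,0.15],30,4,0)
crop("wrist",80,80,400,320,2.5,"pics/w12.png")
crop("side",150,150,350,310,4,"pics/s12.png")
E
```

```text
[482.22392235 -35.2104398  128.7270014 ] [ 3.1399412  -0.00355998  0.14957435] 15.5 [-0.02860692 -0.80641365 -2.12996241]
D [-1.2 -0.8 -7.7] rv [ 0.002 -0.004 -0.   ] n 1
[-0.0014, 0.0006, 0.0077, 0.0017, -0.0036, -0.0004, 0]
```

View pics/s12.png

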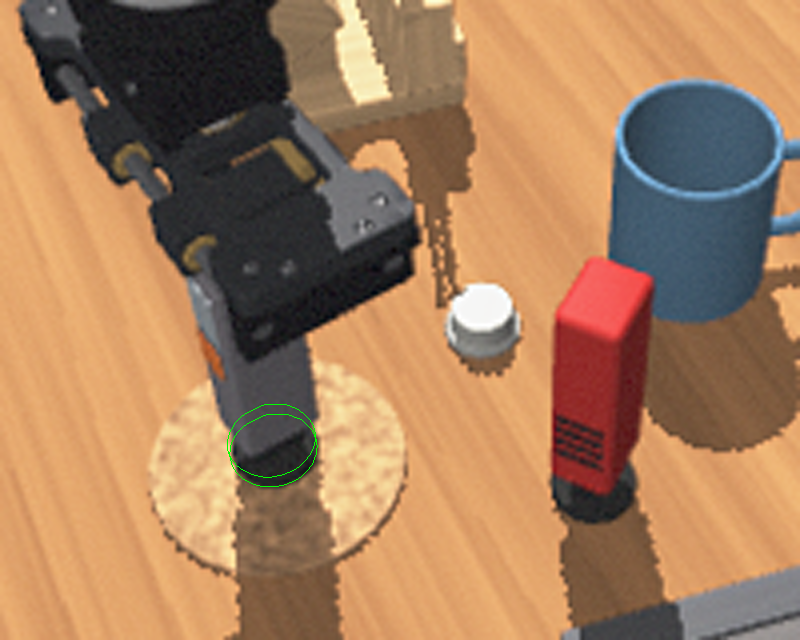

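Centred; lowering finely to contact.

Request:
{"api": "play_rows", "payload": {"moves": [[-0.001, 0, 0.003, 0.002, -0.004, 0, 0], [0, 0, 0.001, 0, 0, 0, 0]]}}

```text
t: 15.8
eef_pos: [481.5, -35.5, 125.3]
tcp_rot: [3.142, -0.001, 0.149]
ft_force: [-0.1, -0.7, -1.8]
opening: 0.315
```

Request:
{"api": "play_rows", "payload": {"moves": [[0, 0, 0.001, 0, 0, 0, 0]]}}

```text
t: 15.9
eef_pos: [481.5, -35.5, 124.2]
tcp_rot: [3.142, -0.001, 0.149]
ft_force: [-0.4, -0.7, -2.5]
opening: 0.315
```

Request:
{"api": "play_rows", "payload": {"moves": [[0, 0, 0.001, 0, 0, 0, 0]]}}

```text
t: 16.0
eef_pos: [481.5, -35.5, 123.1]
tcp_rot: [3.142, -0.001, 0.149]
ft_force: [0.4, -0.0, -1.9]
opening: 0.317
```

Request:
{"api": "play_rows", "payload": {"moves": [[0, 0, 0.0007, 0, 0, 0, 0]]}}

```text
t: 16.1
eef_pos: [481.5, -35.5, 122.3]
tcp_rot: [-3.142, -0.001, 0.149]
ft_force: [0.2, -0.2, -1.6]
opening: 0.309
```

Request:
{"api": "play_rows", "payload": {"moves": [[0, 0, 0.0007, 0, 0, 0, 0]]}}

```text
t: 16.2
eef_pos: [481.6, -35.5, 122.3]
tcp_rot: [3.141, -0.001, 0.149]
ft_force: [-4.7, 1.0, 19.6]
opening: 0.312
```

Request:
{"api": "play_rows", "payload": {"moves": [[0, 0, 0.0007, 0, 0, 0, 0]]}}

```text
t: 16.3
eef_pos: [481.6, -35.5, 122.3]
tcp_rot: [3.141, -0.001, 0.149]
ft_force: [-4.0, 0.3, 12.4]
opening: 0.314
```

Request:
{"api": "play_rows", "payload": {"moves": [[0, 0, -0.0003, 0, 0, 0, 0], [0, 0, 0, 0, 0, 0, 0]]}}

```text
t: 16.5
eef_pos: [481.7, -35.5, 122.9]
tcp_rot: [3.141, -0.002, 0.149]
ft_force: [-0.2, -0.1, -2.1]
opening: 0.312
```

Request:
{"api": "play_rows", "payload": {"moves": [[0, 0, 0, 0, 0, 0, 36], [0, 0, 0, 0, 0, 0, 40], [0, 0, 0, 0, 0, 0, 46], [0, 0, 0, 0, 0, 0, 54], [0, 0, 0, 0, 0, 0, 62], [0, 0, 0, 0, 0, 0, 62]]}}

```text
t: 17.1
eef_pos: [482.1, -35.6, 122.9]
tcp_rot: [3.141, -0.003, 0.149]
ft_force: [0.0, -0.2, 0.5]
opening: 0.609
```

```bash
python3 - <<'E'
from h import *
s=state();print(s["eef_pos"],s["tcp_rot"],s["t"],s["ft_force"],s["opening"])
crop("wrist",80,80,400,320,2.5,"pics/w13.png",draw=False)
crop("side",150,150,350,310,4,"pics/s13.png",draw=False)
E
```

```text
[482.1034526  -35.58011842 122.91166047] [ 3.14080990e+00 -2.61482391e-03  1.49451277e-01] 17.1 [ 0.03059505 -0.15675834  0.4942387 ] 0.6087960229183904
```

View pics/w13.png

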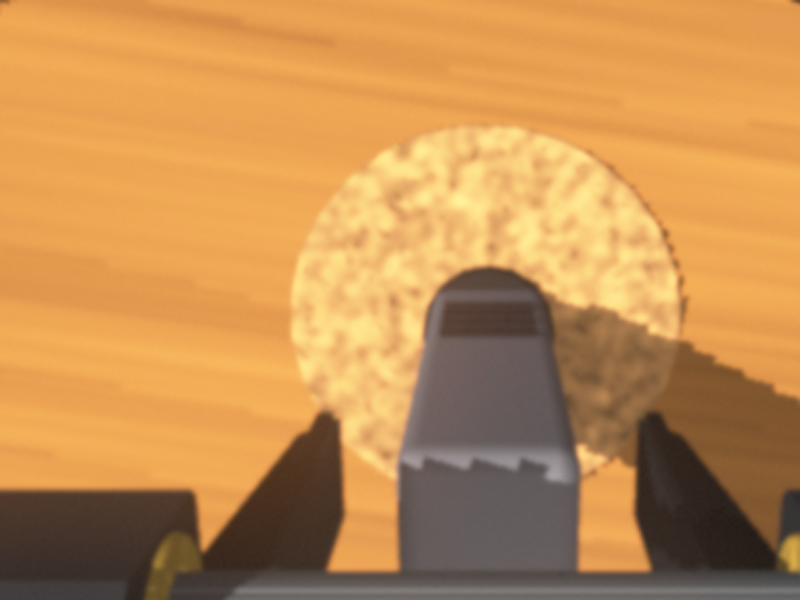

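View pics/s13.png

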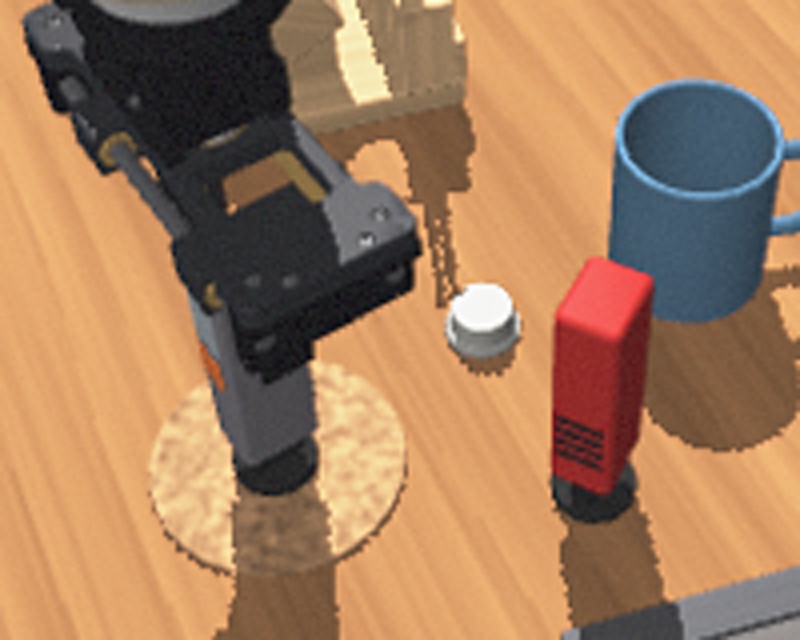

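Standing and free between the fingers. Retreating straight up.

Request:
{"api": "play_rows", "payload": {"moves": [[0, 0, -0.005, 0, 0, 0, 62], [0, 0, -0.015, 0, 0, 0, 62], [0, 0, -0.03, 0, 0, 0, 62], [0, 0, -0.04, 0, 0, 0, 62], [0, 0, -0.04, 0, 0, 0, 62], [0, 0, -0.03, 0, 0, 0, 62], [0, 0, -0.01, 0, 0, 0, 62], [0, 0, 0, 0, 0, 0, 62]]}}

```text
t: 18.0
eef_pos: [480.7, -35.4, 300.9]
tcp_rot: [3.141, -0.001, 0.149]
ft_force: [-0.0, 1.1, -0.7]
opening: 0.623
```

Request:
{"api": "play_rows", "payload": {"moves": [[-0.02, 0, 0, 0, 0, 0, 62], [-0.02, 0, 0, 0, 0, 0, 62], [-0.01, 0, 0, 0, 0, 0, 62], [0, 0, 0, 0, 0, 0, 62], [0, 0, 0, 0, 0, 0, 62]]}}

```text
t: 18.5
eef_pos: [428.8, -42.7, 295.8]
tcp_rot: [-3.139, 0.005, 0.149]
ft_force: [-0.4, -0.5, 0.1]
opening: 0.619
```

```bash
python3 - <<'E'
from h import *
s=state();print(s["eef_pos"],s["t"],s["ft_force"])
c=read_camera("side");cv2.imwrite("pics/s14.png",c["img"][:,:,::-1])
c=read_camera("top");cv2.imwrite("pics/t14.png",c["img"][:,:,::-1])
a=cv2.imread("pics/top0.png").astype(int);b=cv2.imread("pics/t14.png").astype(int)
d=np.abs(a-b).max(2)
for n,(x0,y0,x1,y1) in dict(mug=(250,100,305,170),knob=(262,192,286,213),red=(315,175,350,212),yellow=(420,150,470,195)).items(): print(n,(d[y0:y1,x0:x1]>40).sum())
E
```

```text
[428.79249073 -42.68032568 295.76521933] 18.5 [-0.41409257 -0.50859491  0.11479784]
mug 0
knob 0
red 0
yellow 0
```

View pics/s14.png

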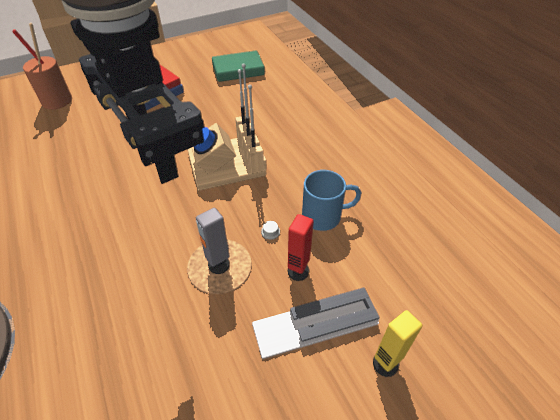

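View pics/t14.png

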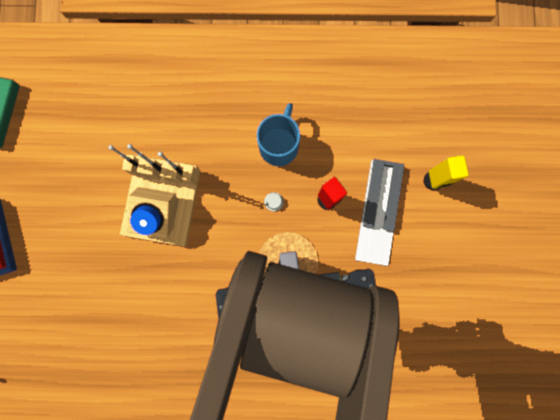

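The scanner stands upright on the mat (side image, about 215,245), and everything else is unmoved. Handing in.

```bash
python3 - <<'E'
from cell import *
print(job_done())
E
```

```text
the job is handed in; nothing more can be done
None
```

The job is done and handed in at about 18.6 s. No verdict was reported.

- **Dock:** I slid the grey scanner about 78 mm to the open end and lifted it off once the side image showed its head clear of the lips.
- **Pad:** I felt contact with the pad standing out about 22–23 mm. I pressed to about 4.6 mm judged by force (about 6 N) and 4.9 mm judged by position. I held it there from 10.05 to 12.6 s, and the position stayed within 0.05 mm. The axis was within 0.2° of my estimate of the pad normal, and the images put the head about 1 mm off the pad's centre. The hard stop was not reached.
- **Mat:** I stood the scanner on the cork mat, let go and retreated. In the last images it stands upright near the mat's centre. The areas around the mug, knob, and red and yellow look-alikes show no change from the start.

**Disagreements along the way:**
- The top and side cameras differed by about 4 mm on table positions, so I used the average and checked it with the wrist camera.
- The last joint came within 0.01 rad of its limit near the pad, so I rolled the tool about 0.3 rad about its own axis before pressing.
- The head met the mat with a brief force of about 20 N. I eased this off before opening the fingers, and the scanner was probably about 0.5 mm above the mat when released.

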